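# Fetch the hemmed-in sensor module and dock it

## Task

The blue sensor module is hemmed in behind the red and yellow jars on the storage board: first clear both jars into the steel side tray, standing up, then take the blue module and push it along the docking cradle until it clicks fully home under the hood, and let go. After that put each jar back upright in the middle of the disc of its own colour. Do not knock a jar over, and leave the green spare module where it is.

Things in the scene. Friction and masses are not known exactly. Their poses are not given: they have to be found in the camera images.
- red_jar_center (a point): white cylindrical jar with a red cap and a red band, 48 mm in diameter all the way up, 105 mm tall, about 0.16 kg. Starts standing on the red disc. This point is its centre, half-way up (52.5 mm above its underside); z is up when it stands
- yellow_jar_center (a point): white cylindrical jar with a yellow cap and a yellow band, 48 mm in diameter all the way up, 105 mm tall, about 0.16 kg. Starts standing on the yellow disc. This point is its centre, half-way up (52.5 mm above its underside); z is up when it stands
- sensor_center (a point): blue block-shaped sensor module, 92 long (x), 48 tall (z), about 0.13 kg. Its blue middle, 80 long, is 32 wide (y); a black nose, 6 long and 22 wide, at each end; either end may lead. White plate with two black dots on top. Stands on the storage board, its sides about 7 mm from the jars: too tight for fingers until they are gone. Point: its centre, 24 above its underside (mm)
- red_spot: fixed red disc, 62 mm across, 2 mm thick, on the storage board: the red jar's own place. Origin: centre of its underside, 12 mm above the desk; the jar stands on its top, 14 mm above the desk. The discs' centres are 94 mm apart along their y; either may be the left one. x: parallel to the blue module's long side (as at the start), z up
- yellow_spot: fixed yellow disc, 62 mm across, 2 mm thick, on the storage board: the yellow jar's own place. Origin: centre of its underside, 12 mm above the desk; the jar stands on its top, 14 mm above the desk. The discs' centres are 94 mm apart along their y; either may be the left one. x: parallel to the blue module's long side (as at the start), z up
- tray: fixed shallow steel tray, the side area for the jars: 200 mm (x) by 150 mm (y) outside, rim 16 mm high, walls and floor 4 mm thick. Origin at the centre of its underside, on the desk. Room for both jars, for instance 50 mm either side of the centre along x
- dock_home (a point): point in the docking cradle where the CENTRE of the fully seated module lies, 30 mm above the desk and 24 mm above the cradle's floor. x is the way the module is pushed in (its long side along x), z up. Set it down on the centre line with its centre about 110 mm behind (-x), then push it along x; it may be held by its upper half meanwhile, fingers above the guide walls
- dock: fixed cradle: white plate 215 (x) by 100, 6 thick. Origin under its centre, on the desk, seated point at x = +47.5. Two grey guide walls 14 high, 36 apart inside, from x = -12 to the end stop at x = +93.5; from -12 to -40 they flare to about 60 apart. A hood over x = 71 to 94 (underside 60, top 68 above the desk; stop 72) leaves the module only the way in from -x. All mm
- ball_l (a joint): travel (m, 0 = out) of the left (+y) of two sprung steel balls in the guide walls, at x = +4 mm of the cradle; the right one is its mirror image. They resist the push with about 5 to 12 N; over the last 3 mm they click in behind the module's blue part and press it against the end stop
- spare_center (a point): green spare module of the same size and shape as the blue one, lying crosswise at the other edge of the pale wooden storage board (190 x 200 mm, 12 mm thick), about 90 mm from the blue one's centre; not to be moved. This point is its centre, 24 mm above its underside
Things that resemble listed ones, but are neither listed nor needed, are in the scene too. Leave any purple look-alike of the part that bears red_jar_center alone.

How it is judged:
On the way, in this order (a step that is already met when the one before it is completed fails the run):
1. both jars stand upright in the side tray, let go (x of red_jar_center in the frame of tray between -0.085 and 0.085 m and y of red_jar_center in the frame of tray between -0.06 and 0.06 m and z of red_jar_center in the frame of tray between 0.045 and 0.068 m and angle between each of red_jar_center, yellow_jar_center's own z axis and vertical below 0.15 rad and contact force between the fingers and red_jar below 0.3 N and linear speed of each of red_jar, yellow_jar below 0.02 m/s and x of yellow_jar_center in the frame of tray between -0.085 and 0.085 m and y of yellow_jar_center in the frame of tray between -0.06 and 0.06 m and z of yellow_jar_center in the frame of tray between 0.045 and 0.068 m and contact force between the fingers and yellow_jar below 0.3 N), for 0.2 s.
2. with the jars still in the tray, the blue module is clicked fully home in the cradle and let go (all of step 1 and x of sensor_center in the frame of dock_home between -0.0026 and 0.004 m and y of sensor_center in the frame of dock_home between -0.005 and 0.005 m and z of sensor_center in the frame of dock_home between -0.004 and 0.004 m and angle between the x axis of sensor_center and the x axis of dock_home, either way round below 0.08 rad and angle between sensor_center's own z axis and vertical below 0.08 rad and contact force between the fingers and sensor below 0.3 N and linear speed of sensor below 0.02 m/s), for 0.2 s.
At the end, for the whole second after the job is handed in: Blue module home in the cradle: within 2.6 mm along it, 5 mm across, 4 mm in height, 0.08 rad. Each jar on the disc of its colour, centred within 12 mm, upright within 0.12 rad. Green spare within 15 mm of its start. All released and at rest (x of sensor_center in the frame of dock_home between -0.0026 and 0.004 m and y of sensor_center in the frame of dock_home between -0.005 and 0.005 m and z of sensor_center in the frame of dock_home between -0.004 and 0.004 m and angle between the x axis of sensor_center and the x axis of dock_home, either way round below 0.08 rad and angle between sensor_center's own z axis and vertical below 0.08 rad and contact force between the fingers and sensor below 0.3 N and linear speed of each of sensor, red_jar, yellow_jar below 0.02 m/s and horizontal distance between red_jar_center and red_spot below 0.012 m and z of red_jar_center in the frame of red_spot between 0.045 and 0.062 m and angle between each of red_jar_center, yellow_jar_center's own z axis and vertical below 0.12 rad and contact force between the fingers and red_jar below 0.3 N and horizontal distance between yellow_jar_center and yellow_spot below 0.012 m and z of yellow_jar_center in the frame of yellow_spot between 0.045 and 0.062 m and contact force between the fingers and yellow_jar below 0.3 N and distance of spare_center from where it was at the start of the episode below 0.015 m); the robot touches nothing.
It fails at once if a jar is knocked over (tilted more than 0.7 rad) (angle between any of red_jar_center, yellow_jar_center's own z axis and vertical above 0.7 rad).
It fails at once if the green spare module is moved more than 15 mm (distance of spare_center from where it was at the start of the episode above 0.015 m).
It also fails if it takes over 118 s, if anything falls off the work surface, if the arm or the gripper's body presses on something with over 40 N, if the wrist force passes 120 N, or if a joint passes its speed limit or range.

## Robot

A 6-joint arm with a two-finger parallel gripper is mounted at the origin on the work surface. World frame = base frame: x ahead of the robot, y to its left, z up, the work surface at z = 0. Lengths are in m, angles in rad, forces in N, time in s.
With the tool pointing down it reaches from about 0.275 to 0.75 m from the base axis. Payload 10.2 kg.
Tool frame: the origin (TCP) lies at the very end of the fingers, on their centre line; the grasp point (between the pads) lies 19 mm behind it; x points along the fingers, y is the direction in which the jaws open and shut, and the axes are right-handed (so a half turn about x gives the same grasp; the last joint's range is limited). The gripper opens to 85 mm and grips with 20 to 120 N. Pads are 22 mm wide; open, the fingers measure 114 mm over their backs; the gripper's body (76 mm by 85 mm) begins 54 mm behind the grasp point. The pads swing forward as they close: fully open they stand 13 mm farther back than shut.
Start: joints at [0.905, 0.313, 1.498, -0, 1.331, -0.223], TCP at [0.225, 0.474, 0.231] pointing down, gripper open.
Joint ranges: [-2.94, 2.94], [-0.97, 2.17], [0.19, 2.56], [-1.23, 4.37], [0.02, 3.11], [-2.88, 2.88]. Speed limits (rad/s): [2.39, 2.39, 3.01, 3.14, 3.14, 3.14].

## Interface

Orientations are given as a rotation vector (axis times angle).
In Python, from plant import env gives the robot as it stands.
- The arm moves only by the shell command python3 -m inch 'ROWS'. ROWS is JSON, a list of rows, each a list of 3 entries, a list of its own where there are three numbers: the shift along the tool's x, y, z in mm, then the turn about the tool's x in rad, then the opening, from -1 (shut) to 1 (fully open), so that 0 is half open. A call has 1 to 10 rows; each row shifts and turns the pose as measured when the row begins, along the tool's axes as they then stand; what a row does not reach is not made up. A row lasts 1/10 s, in which the tool goes at most 50 mm and 8.59 degrees, less where a joint would pass 70% of its speed; a pose out of reach is approached as far as the arm can. A call is refused whole if a number of a shift passes 50 or a number of a turn 0.15, either way. A call with a gripper value outside its range is refused whole. The fingers move at their own pace and stop on an object; the grip force is fixed at half the most. Time passes only in rows, so rows that do not move let the fingers close. It gives the time, the measured TCP pose, the force and the opening at its end, in the units of the state.
- env.read_state(): the state, without advancing time (a new reading comes with each control period).
- env.get_image(name): name is "scene" or "top" or "wrist"; returns the picture (480x640x3 uint8, red, green, blue); there is no depth.
- env.get_calibration(name): a dict with "mtx" (3x3 intrinsics, pixels), "cam_to_world" (4x4, takes a point from camera to world coordinates). Camera axes: x right, y up, looking along -z (the intrinsics and any distortion apply to the point x, -y, -z); pixel columns grow to the right and rows downward; lengths in m; the calibration is good to about 2 mm. A picture is of the moment at which its call begins: read the wrist's pose just before it. get_calibration takes no time and is no camera call; for the wrist camera it gives the pose at the moment of the call.
- env.job_done(): hands the job in, once; it reports no verdict.
Trained networks look in the newest picture that a camera, given by its name, has taken for a name from the list of things; names that differ only in an ending like _2 or _b are one class to them, and where a whole thing is asked for, a point or a joint stands for the part that bears it (a point fixed in the world has none). Each returns a list of dicts, best first, with "score" (0 to 1); they miss things now and then, are a little off and sometimes report something else, mostly with a low value. They report only what shows in the picture. A call takes as long as a camera call. They do not tell look-alikes from the thing itself.
- env.regions_of(camera, thing): "region" (480x640 bool, what is visible of it).
- env.place_of(camera, thing): "location" ([x, y, z] in m, in world coordinates, good to about 4 mm: a listed point, or the origin of a listed thing).
The state is a dict: "clock": time; "q": joint angles; "joint_velocities": joint speeds; "joint_efforts": joint torques, N m; "ee_pos": TCP position; "orientation": TCP orientation; "ft_force": force on the tool from outside, world axes, zero at the start; "ft_torque": the same for the moment, N m; "gripper_width": finger opening in m.
Only numpy, scipy, OpenCV 4.12 (cv2) and the standard library are available. Lean on these libraries where they do the work, as an engineer would, in place of code of your own. Each camera call takes 0.05 s, during which the arm holds its last target.

## Working session

There is one attempt and no reset: what is moved stays moved. The work goes in short steps, Python scripts to look and compute and a shell command to move; the robot and the scene stay as the last step left them, time stands still between calls to the robot, and variables do not carry over. Pictures are saved under pics/ and viewed, and the job is handed in when it is done.

```bash
ls; mkdir -p pics; cat > h.py <<'E'
import numpy as np,cv2
from plant import env
from scipy.spatial.transform import Rotation as R
def st():
    s=env.read_state();Rm=R.from_rotvec(s['orientation']).as_matrix()
    print('t',s['clock'],'tcp',np.round(s['ee_pos'],4),'w',round(s['gripper_width'],4),'F',np.round(s['ft_force'],1));print(np.round(Rm,3).tolist(),np.round(s['q'],2));return s,Rm
def snap(n,f):
    im=env.get_image(n);cv2.imwrite('pics/'+f,im[:,:,::-1]);return im
def proj(n,p):
    c=env.get_calibration(n);T=np.linalg.inv(np.array(c['cam_to_world']));q=T[:3,:3]@np.array(p)+T[:3,3];u=np.array(c['mtx'])@np.array([q[0],-q[1],-q[2]]);return u[:2]/u[2]
def back(n,uv,z):
    c=env.get_calibration(n);T=np.array(c['cam_to_world']);d=np.linalg.inv(np.array(c['mtx']))@np.array([uv[0],uv[1],1.]);d=T[:3,:3]@np.array([d[0],-d[1],-d[2]]);o=T[:3,3];return o+d*(z-o[2])/d[2]
E
python3 - <<'E'
from h import *
st()
for c in('top','scene'):
    snap(c,c+'0.png')
    print(c, env.get_calibration(c).keys())
    for t in ['red_jar_center','yellow_jar_center','sensor_center','red_spot','yellow_spot','tray','dock_home','dock','spare_center']:
        print(c,t,[(round(d['score'],2),np.round(d['location'],4).tolist(),np.round(proj(c,d['location'])).tolist()) for d in env.place_of(c,t)][:4])
E
```

```text
pics
t 0.0 tcp [0.2248 0.4742 0.2308] w 0.0853 F [-0.5 -0.   0.1]
[[-0.001, 0.428, 0.904], [-0.001, 0.904, -0.428], [-1.0, -0.001, -0.0]] [ 0.9   0.31  1.5  -0.    1.33 -0.22]
top dict_keys(['mtx', 'cam_to_world'])
top red_jar_center [(0.91, [0.3855, 0.3223, 0.0521], [196.0, 295.0]), (0.81, [0.4765, 0.4532, 0.0561], [132.0, 252.0]), (0.77, [0.3799, 0.4105, 0.0532], [152.0, 299.0]), (0.69, [0.5044, 0.3294, 0.0659], [192.0, 236.0])]
top yellow_jar_center [(0.82, [0.5085, 0.2372, 0.0702], [237.0, 233.0])]
top sensor_center [(0.78, [0.5273, 0.2835, 0.0337], [217.0, 228.0])]
top red_spot [(0.52, [0.5059, 0.3288, 0.0155], [197.0, 240.0]), (0.49, [0.5835, -0.2837, 0.0307], [483.0, 198.0]), (0.37, [0.6235, 0.2883, 0.0321], [216.0, 184.0])]
top yellow_spot [(0.74, [0.504, 0.2374, 0.0127], [241.0, 240.0])]
top tray [(0.96, [0.5645, -0.0111, -0.001], [356.0, 212.0])]
top dock_home [(0.58, [0.5854, -0.2843, 0.0328], [483.0, 197.0])]
top dock [(0.9, [0.5365, -0.2936, 0.0011], [485.0, 222.0])]
top spare_center [(0.69, [0.623, 0.2862, 0.0334], [217.0, 184.0])]
scene dict_keys(['mtx', 'cam_to_world'])
scene red_jar_center [(0.79, [0.5069, 0.3313, 0.064], [453.0, 313.0]), (0.71, [0.4733, 0.4536, 0.0523], [530.0, 340.0]), (0.56, [0.3834, 0.3197, 0.0527], [475.0, 275.0])]
scene yellow_jar_center [(0.76, [0.5022, 0.2388, 0.064], [406.0, 288.0])]
scene sensor_center [(0.86, [0.5293, 0.2841, 0.0387], [419.0, 318.0])]
scene red_spot [(0.57, [0.5104, 0.3321, 0.0134], [447.0, 334.0])]
scene yellow_spot [(0.45, [0.5064, 0.2362, 0.0098], [400.0, 309.0])]
scene tray [(0.86, [0.5688, -0.0107, -0.0023], [275.0, 276.0])]
scene dock_home [(0.62, [0.5866, -0.2785, 0.0289], [176.0, 219.0])]
scene dock [(0.66, [0.533, -0.2926, 0.0034], [192.0, 214.0]), (0.66, [0.5076, 0.3273, 0.0107], [445.0, 333.0])]
scene spare_center [(0.85, [0.6214, 0.29, 0.0367], [395.0, 355.0])]
```

View pics/top0.png

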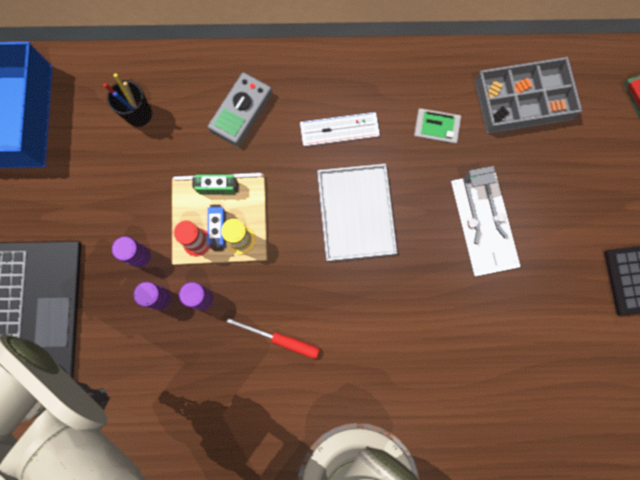

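View pics/scene0.png

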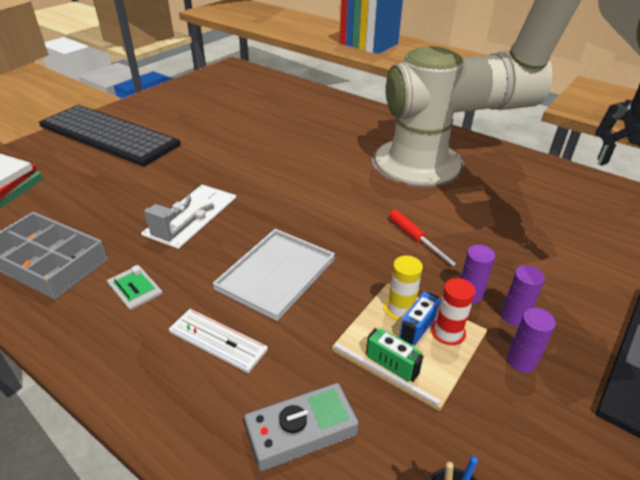

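```bash
python3 - <<'E'
import cv2
a=cv2.imread('pics/top0.png')
cv2.imwrite('pics/crop0.png',cv2.resize(a[140:320,110:290],None,fx=3.3,fy=3.3,interpolation=cv2.INTER_CUBIC))
cv2.imwrite('pics/crop1.png',cv2.resize(a[150:270,300:550],None,fx=3.2,fy=3.2,interpolation=cv2.INTER_CUBIC))
E
```

```text
(no output)
```

View pics/crop0.png

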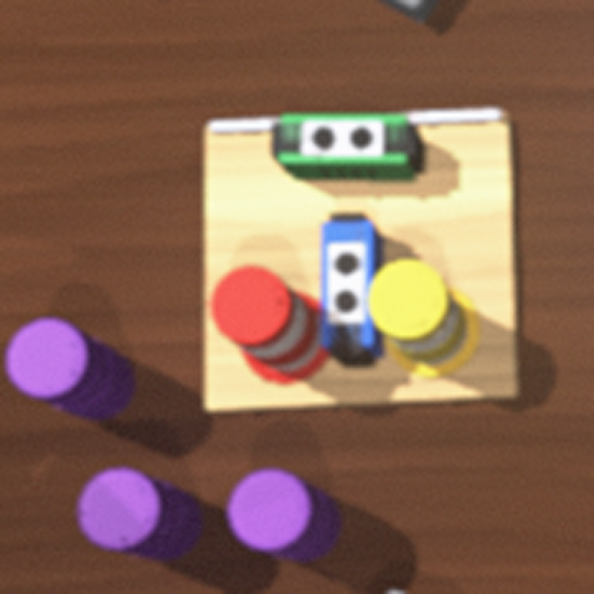

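View pics/crop1.png

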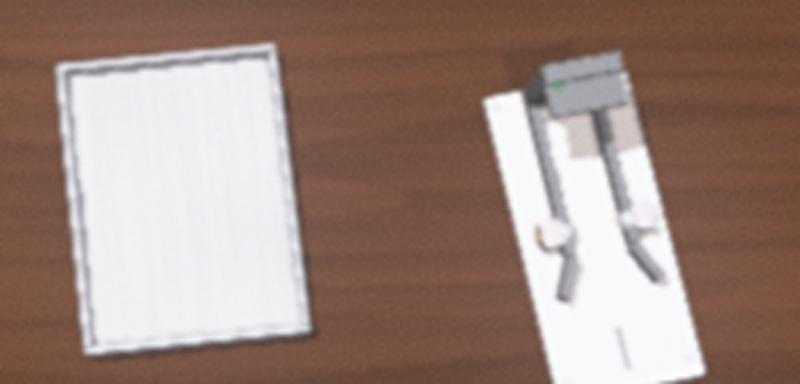

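Three purple jars at top-view pixels (196,295), (152,299) and (132,252) are look-alikes. The one with the red cap and band at (190,236) standing on a red disc is the red jar, and yellow is at (236,233). The blue module is between them, green spare at (216,184), tray at (356,212), dock at (485,222), with its hood on the far side.

```bash
python3 - <<'E'
from h import *
im=cv2.imread('pics/top0.png')
def rect(mask,z,name):
    n,l,s,c=cv2.connectedComponentsWithStats(mask.astype(np.uint8));k=1+np.argmax(s[1:,4]);m=(l==k)
    cn=max(cv2.findContours(m.astype(np.uint8),0,2)[0],key=cv2.contourArea)
    pts=np.array([back('top',p[0],z)[:2] for p in cn])*1000
    (c,(w,h),a)=cv2.minAreaRect(pts.astype(np.float32));print(name,np.round(c,1),round(w,1),round(h,1),'ang',round(a,1))
env.get_image('top')
for t,z in (('tray',.012),('dock',.006)):
    d=env.regions_of('top',t)
    rect(d[0]['region'],z,t)
hsv=cv2.cvtColor(im,cv2.COLOR_BGR2HSV)
board=np.zeros(im.shape[:2],bool);board[165:275,160:280]=True
b=((hsv[...,2]>150)&board); rect(cv2.morphologyEx(b.astype(np.uint8),cv2.MORPH_CLOSE,np.ones((15,15)))>0,.012,'board')
# caps
for nm,lo,hi,box in (('red',(0,150,150),(8,255,255),(165,160,280,215)),('yel',(22,150,150),(33,255,255),(165,160,280,270))):
    m=cv2.inRange(hsv,lo,hi);M=np.zeros_like(m);M[box[0]:box[2],box[1]:box[3]]=1
    ys,xs=np.nonzero(m*M);print(nm,xs.min(),xs.max(),ys.min(),ys.max(),len(xs))
for p in ((0.506,.33),(.505,.238)): print(proj('top',(*p,.119)),proj('top',(p[0]+.024,p[1],.119)))
# white plate on blue / dots
g=cv2.cvtColor(im,6)
for p in (('dock plate px',(300+483/3.2,150+98/3.2)),('',(300+553/3.2,150+384/3.2)),('',(300+705/3.2,150+372/3.2)),('slot',(300+617/3.2,150+328/3.2)),('slot',(300+628/3.2,150+370/3.2))): print(p[0],np.round(back('top',p[1],.006)*1000,1))
for p in ((346,263),(346,301)): print('dot',np.round(back('top',(110+p[0]/3.3,140+p[1]/3.3),.06)*1000,1))
E
```

```text
tray [563.  -12.7] 204.0 152.9 ang 5.3
dock [ 540.7 -290.1] 230.1 102.8 ang 10.1
board [555.5 285.5] 195.3 202.9 ang 1.6
red 175 208 221 255 518
yel 229 253 227 253 73
[185.64256348 230.50523429] [185.93312875 218.55185504]
[232.66454933 230.11132846] [232.77711418 218.17275592]
dock plate px [ 629.8 -222.7    6. ]
 [ 431. -258.    6.]
 [ 437.  -360.6    6. ]
slot [ 468.  -303.6    6. ]
slot [ 439.4 -309.     6. ]
dot [539.7 284.1  60. ]
dot [515.4 283.7  60. ]
```

```bash
python3 -m inch '[[[0,0,0],0.15,1],[[0,0,0],0.15,1],[[0,0,0],0.15,1],[[0,0,0],0.15,1],[[0,0,0],0.15,1],[[0,0,0],0.15,1],[[0,0,0],0.15,1],[[0,0,0],0.05,1]]'; python3 -c "
from h import *
s,M=st();print(M.T@(np.array([.47,.238,.24])-s['ee_pos'])*1000)"
```

```text
clock: 1.95
ee_pos: [0.2249, 0.4744, 0.2313]
orientation: [1.197, 1.217, -1.197]
ft_force: [-0.5, 0.5, 0.5]
gripper_width: 0.0856
t 1.95 tcp [0.2249 0.4744 0.2313] w 0.0856 F [-0.5  0.5  0.5]
[[-0.0, 1.0, 0.017], [-0.0, 0.017, -1.0], [-1.0, -0.0, 0.0]] [0.9  0.31 1.5  0.   1.33 0.89]
[ -8.70853016 241.04798095 240.44707373]
```

```bash
python3 -m inch '[[[-2,34,34],0,1],[[-2,34,34],0,1],[[-2,34,34],0,1],[[-2,34,34],0,1],[[0,34,34],0,1],[[0,34,34],0,1],[[0,34,34],0,1],[[0,0,0],0,1]]'; python3 -c "
from h import *
s,M=st();snap('wrist','w1.png')
for t in ['red_jar_center','yellow_jar_center','sensor_center','red_spot','yellow_spot','spare_center']:
  print(t,[(round(d['score'],2),np.round(d['location'],4).tolist(),np.round(proj('wrist',d['location'])).tolist()) for d in env.place_of('wrist',t)][:3])
"
```

```text
clock: 2.75
ee_pos: [0.4749, 0.2319, 0.2396]
orientation: [1.196, 1.218, -1.193]
ft_force: [-0.6, 1.2, 1.2]
gripper_width: 0.0854
t 2.75 tcp [0.4749 0.2319 0.2396] w 0.0854 F [-0.6  1.2  1.2]
[[0.002, 1.0, 0.02], [0.001, 0.02, -1.0], [-1.0, 0.002, -0.001]] [0.23 0.31 1.47 0.   1.35 0.21]
red_jar_center []
yellow_jar_center []
sensor_center [(0.82, [0.5264, 0.2847, 0.0387], [381.0, 163.0])]
red_spot []
yellow_spot []
spare_center [(0.77, [0.6221, 0.2885, 0.036], [478.0, 162.0])]
```

View pics/w1.png

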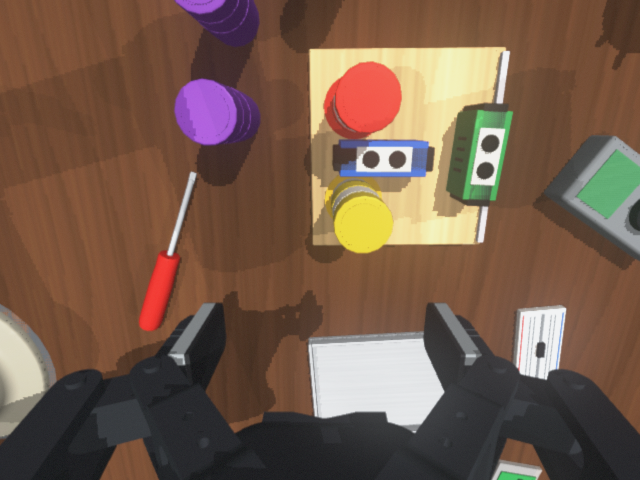

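The wrist view shows the red cap at (367,97), the yellow cap at (363,220), the blue module at (383,159) and the green spare at (485,155).

```bash
python3 -c "
from h import *
im=cv2.imread('pics/w1.png');hsv=cv2.cvtColor(im,40)
for nm,lo,hi,seed in (('red',(0,150,170),(6,255,255),(340,60,410,130)),('yel',(22,150,170),(33,255,255),(330,185,400,260))):
  m=cv2.inRange(hsv,lo,hi);M=np.zeros_like(m);x0,y0,x1,y1=seed;M[y0:y1,x0:x1]=1;m=m*M
  m=cv2.morphologyEx(m,cv2.MORPH_OPEN,np.ones((15,15)))
  cn=max(cv2.findContours(m,0,2)[0],key=cv2.contourArea)
  c,r=cv2.minEnclosingCircle(cn);e=cv2.fitEllipse(cn);print(nm,c,r,e);print(np.round(back('wrist',c,.119)*1000,1),np.round(back('wrist',e[0],.119)*1000,1))
a=back('wrist',(312,48),.012);b=back('wrist',(314,244),.012);print(a,b,np.linalg.norm(a-b),np.degrees(np.arctan2(-(a-b)[0],(a-b)[1])))
for p in ((371,160),(397,160)):print(back('wrist',p,.06)*1000)
s,M=st()
"
```

```text
red (367.7974548339844, 96.90505981445312) 35.34200668334961 ((367.71197509765625, 96.99431610107422), (65.02177429199219, 70.09526824951172), 17.368595123291016)
[499.9 337.9 119. ] [499.8 337.8 119. ]
yel (362.8947448730469, 222.76315307617188) 30.67605209350586 ((362.99951171875, 223.774658203125), (56.24137878417969, 59.182735443115234), 45.81634521484375)
[502.  245.2 119. ] [502.1 244.4 119. ]
[0.45599223 0.38894374 0.012     ] [0.46123573 0.19032041 0.012     ] 0.19869253539937184 1.5122133869691783
[513.17856736 289.22373078  60.        ]
[537.04756615 289.83695634  60.        ]
t 3.1 tcp [0.471  0.2367 0.2403] w 0.0853 F [-0.3  0.5 -0.2]
[[0.002, 1.0, 0.027], [0.002, 0.027, -1.0], [-1.0, 0.002, -0.002]] [0.24 0.31 1.48 0.   1.35 0.21]
```

```bash
cat > caps.py <<'E'
from h import *
def caps(fn,z=.119):
    im=snap('wrist',fn)[:,:,::-1];hsv=cv2.cvtColor(np.ascontiguousarray(im),40)
    for nm,lo,hi in (('red',(0,150,170),(6,255,255)),('yel',(22,150,170),(33,255,255))):
        m=cv2.inRange(hsv,lo,hi);m=cv2.morphologyEx(m,cv2.MORPH_OPEN,np.ones((25,25)))
        for cn in cv2.findContours(m,0,2)[0]:
            c,r=cv2.minEnclosingCircle(cn);e=cv2.fitEllipse(cn);print(nm,np.round(c),round(r,1),np.round(back('wrist',c,z)*1000,1),np.round(back('wrist',e[0],z)*1000,1))
E
python3 -c "
from caps import *
s,M=st();caps('w2.png')
for t in ['sensor_center','spare_center','yellow_jar_center','yellow_spot']:
  print(t,[(round(d['score'],2),np.round(d['location'],4).tolist()) for d in env.place_of('wrist',t)][:3])
"
```

```text
t 3.1 tcp [0.471  0.2367 0.2403] w 0.0853 F [-0.3  0.5 -0.2]
[[0.002, 1.0, 0.027], [0.002, 0.027, -1.0], [-1.0, 0.002, -0.002]] [0.24 0.31 1.48 0.   1.35 0.21]
red [372. 104.] 34.9 [503.7 333.  119. ] [504.2 332.8 119. ]
yel [367. 229.] 29.7 [505.5 239.9 119. ] [506.1 239.1 119. ]
sensor_center [(0.91, [0.5253, 0.2846, 0.0378]), (0.57, [0.6216, 0.2867, 0.0375])]
spare_center [(0.67, [0.6253, 0.2875, 0.0358])]
yellow_jar_center []
yellow_spot []
```

View pics/w2.png

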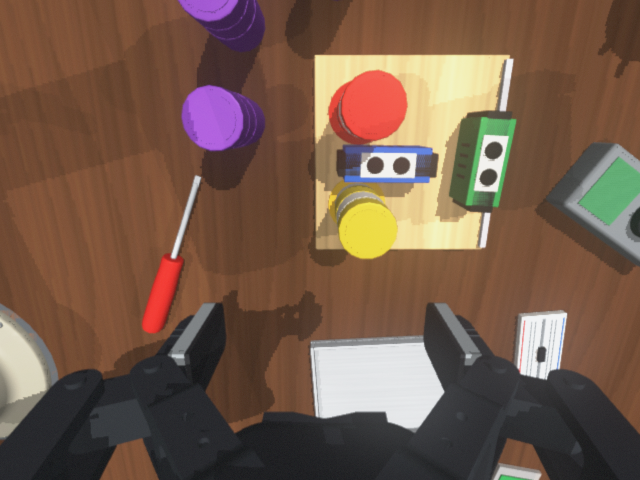

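```bash
python3 -m inch '[[[10,17,0],0,1],[[20,17,0],0,1],[[20,0,0],0,1],[[0,0,0],0,1],[[0,0,0],0,1],[[0,0,0],0,1]]'; python3 -c "
from caps import *
s,M=st();caps('w3.png');print(M.T@(np.array([.505,.238,.07])-s['ee_pos'])*1000)"
```

```text
clock: 3.95
ee_pos: [0.5069, 0.238, 0.1909]
orientation: [1.193, 1.22, -1.184]
ft_force: [-0.5, -0.2, 0.5]
gripper_width: 0.0853
t 3.95 tcp [0.5069 0.238  0.1909] w 0.0853 F [-0.5 -0.2  0.5]
[[0.005, 1.0, 0.027], [0.003, 0.027, -1.0], [-1.0, 0.005, -0.003]] [0.23 0.42 1.45 0.   1.26 0.2 ]
red [325. 100.] 43.4 [505.8 332.9 119. ] [504.9 332.8 119. ]
yel [322. 249.] 36.2 [506.2 241.1 119. ] [506.7 239.9 119. ]
[120.9292872   -2.48264922   0.2722179 ]
```

View pics/w3.png

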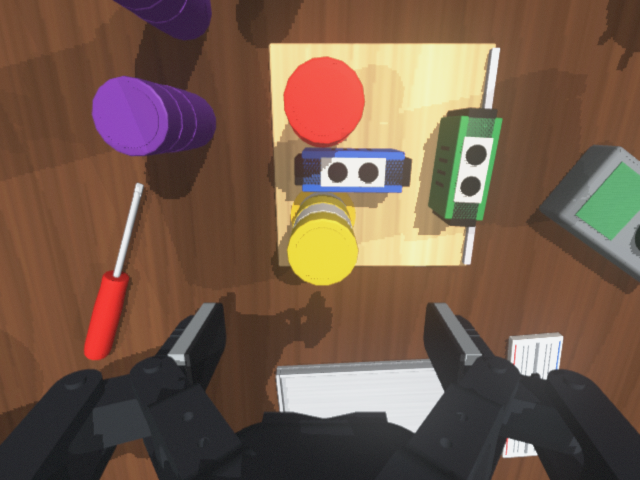

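```bash
python3 -m inch '[[[30,0,-1],0,1],[[30,0,0],0,1],[[30,0,0],0,1],[[20,0,0],0,1],[[10,0,0],0,1],[[0,0,0],0,1],[[0,0,0],0,1]]'; python3 -c "
from caps import *
s,M=st()"
```

```text
clock: 4.7
ee_pos: [0.5115, 0.241, 0.0753]
orientation: [1.202, 1.212, -1.171]
ft_force: [0.3, 0.1, 0.2]
gripper_width: 0.0856
t 4.7 tcp [0.5115 0.241  0.0753] w 0.0856 F [0.3 0.1 0.2]
[[0.019, 0.999, 0.028], [0.006, 0.028, -1.0], [-1.0, 0.02, -0.006]] [0.23 0.56 1.57 0.   0.99 0.2 ]
```

```bash
python3 -m inch '[[[0,-3,1],0,1],[[3,-2,0],0,1],[[0,0,0],0,1],[[0,0,0],0,0],[[0,0,0],0,-0.5],[[0,0,0],0,-1],[[0,0,0],0,-1],[[0,0,0],0,-1],[[0,0,0],0,-1],[[0,0,0],0,-1]]'; python3 -c "
from caps import *
s,M=st()"
```

```text
clock: 5.7
ee_pos: [0.5076, 0.2402, 0.0757]
orientation: [1.205, 1.209, -1.166]
ft_force: [-0.9, -0.1, 1.4]
gripper_width: 0.0465
t 5.7 tcp [0.5076 0.2402 0.0757] w 0.0465 F [-0.9 -0.1  1.4]
[[0.025, 0.999, 0.029], [0.008, 0.028, -1.0], [-1.0, 0.025, -0.007]] [0.23 0.55 1.59 0.   0.98 0.2 ]
```

```bash
python3 -m inch '[[[-10,0,0],0,-1],[[-20,0,0],0,-1],[[-20,0,0],0,-1],[[-20,0,0],0,-1],[[0,0,0],0,-1],[[0,0,0],0,-1]]'; python3 -c "
from caps import *
s,M=st();snap('scene','s1.png')"
```

```text
clock: 6.3
ee_pos: [0.505, 0.2394, 0.1487]
orientation: [1.204, 1.211, -1.168]
ft_force: [0.5, 0.3, -2.2]
gripper_width: 0.0471
t 6.3 tcp [0.505  0.2394 0.1487] w 0.0471 F [ 0.5  0.3 -2.2]
[[0.023, 0.999, 0.028], [0.007, 0.028, -1.0], [-1.0, 0.023, -0.006]] [0.23 0.45 1.53 0.   1.14 0.2 ]
```

View pics/s1.png

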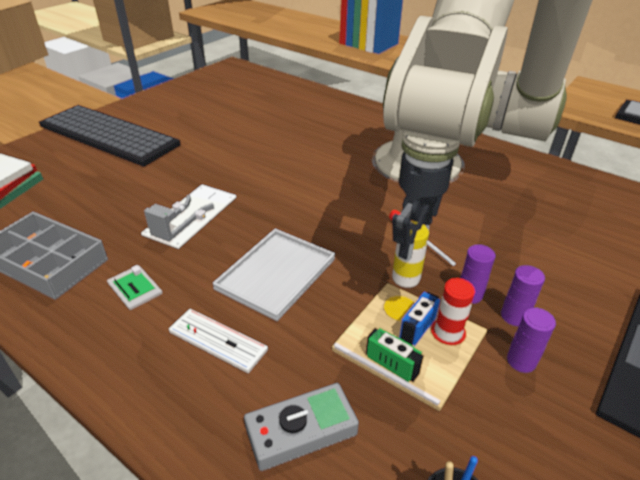

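The yellow jar is in hand at (408,255), clear of its disc at (397,303). I'll carry it to the tray.

```bash
python3 -m inch '[[[0,0,15],0,-1],[[0,0,30],0,-1],[[0,0,40],0,-1],[[0,0,40],0,-1],[[0,0,40],0,-1],[[0,0,40],0,-1],[[0,0,30],0,-1],[[0,0,12],0,-1],[[0,0,0],0,-1],[[0,0,0],0,-1]]'; python3 -c "
from caps import *
s,M=st();print(M.T@(np.array([.516,-.015,.067])-s['ee_pos'])*1000)"
```

```text
clock: 7.35
ee_pos: [0.5072, -0.0208, 0.1386]
orientation: [1.198, 1.221, -1.178]
ft_force: [0.6, 1.4, -2.0]
gripper_width: 0.0468
t 7.35 tcp [ 0.5072 -0.0208  0.1386] w 0.0468 F [ 0.6  1.4 -2. ]
[[0.009, 1.0, 0.028], [0.008, 0.028, -1.0], [-1.0, 0.009, -0.007]] [-0.28  0.37  1.68  0.01  1.09 -0.31]
[71.75169157  8.34216525 -5.06328516]
```

```bash
python3 -m inch '[[[15,4,-3],0,-1],[[20,4,-2],0,-1],[[20,0,0],0,-1],[[7,0,0],0,-1],[[0,0,0],0,-1],[[0,0,0],0,-1]]'; python3 -c "
from caps import *
s,M=st();print(M.T@(np.array([.516,-.015,.067])-s['ee_pos'])*1000);snap('scene','s2.png')"
```

```text
clock: 7.95
ee_pos: [0.5158, -0.0082, 0.0754]
orientation: [1.193, 1.225, -1.171]
ft_force: [-0.3, 0.2, -1.6]
gripper_width: 0.047
t 7.95 tcp [ 0.5158 -0.0082  0.0754] w 0.047 F [-0.3  0.2 -1.6]
[[0.01, 0.999, 0.036], [0.008, 0.036, -0.999], [-1.0, 0.01, -0.008]] [-0.25  0.47  1.72  0.01  0.95 -0.29]
[ 8.3124663  -0.16614967  6.8834412 ]
```

View pics/s2.png

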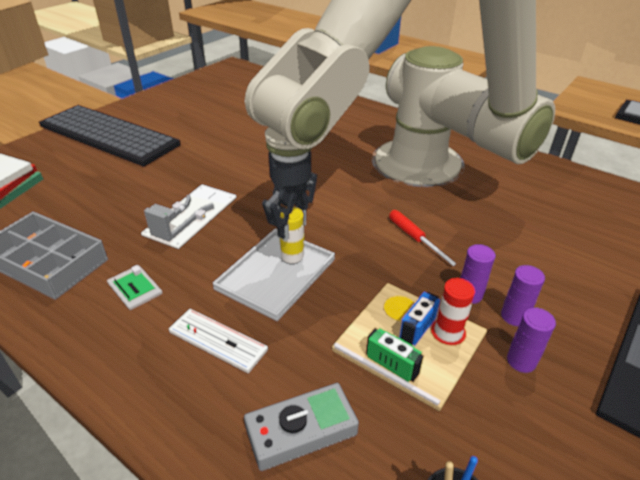

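```bash
python3 -m inch '[[[4,0,0],0,-1],[[4,0,0],0,-1],[[0,0,0],0,-1],[[0,0,0],0,-1]]'; python3 -m inch '[[[3,0,0],0,-1],[[0,0,0],0,-1],[[0,0,0],0,-1]]'
```

```text
clock: 8.4
ee_pos: [0.5169, -0.0083, 0.0687]
orientation: [1.194, 1.222, -1.169]
ft_force: [-0.3, 0.9, -2.0]
gripper_width: 0.047
clock: 8.7
ee_pos: [0.5173, -0.0086, 0.066]
orientation: [1.195, 1.22, -1.169]
ft_force: [0.4, 0.0, -1.0]
gripper_width: 0.047
```

```bash
python3 -m inch '[[[3,0,0],0,-1],[[0,0,0],0,-1],[[0,0,0],0,-1]]'
```

```text
clock: 9.0
ee_pos: [0.518, -0.0089, 0.0668]
orientation: [1.194, 1.218, -1.167]
ft_force: [0.6, -0.2, -1.3]
gripper_width: 0.047
```

```bash
python3 -m inch '[[[5,0,0],0,-1],[[0,0,0],0,-1]]'
```

```text
clock: 9.2
ee_pos: [0.5184, -0.0092, 0.0648]
orientation: [1.193, 1.217, -1.167]
ft_force: [0.2, 0.6, -2.3]
gripper_width: 0.0466
```

```bash
python3 -m inch '[[[4,0,0],0,-1],[[0,0,0],0,-1]]'; python3 -m inch '[[[3,0,0],0,-1],[[0,0,0],0,-1]]'
```

```text
clock: 9.4
ee_pos: [0.52, -0.0098, 0.0645]
orientation: [1.193, 1.213, -1.164]
ft_force: [0.0, -1.1, -1.2]
gripper_width: 0.0464
clock: 9.6
ee_pos: [0.5208, -0.0102, 0.0643]
orientation: [1.193, 1.211, -1.163]
ft_force: [0.2, 0.0, -1.4]
gripper_width: 0.0467
```

```bash
python3 -c "
from caps import *
s,M=st();im=snap('scene','s3.png');cv2.imwrite('pics/s3c.png',cv2.resize(im[190:310,210:350,::-1],None,fx=5,fy=5,interpolation=2))"
```

```text
t 9.6 tcp [ 0.5208 -0.0102  0.0643] w 0.0467 F [ 0.2  0.  -1.4]
[[0.023, 0.999, 0.038], [0.002, 0.038, -0.999], [-1.0, 0.023, -0.001]] [-0.25  0.49  1.72  0.01  0.91 -0.29]
```

View pics/s3c.png

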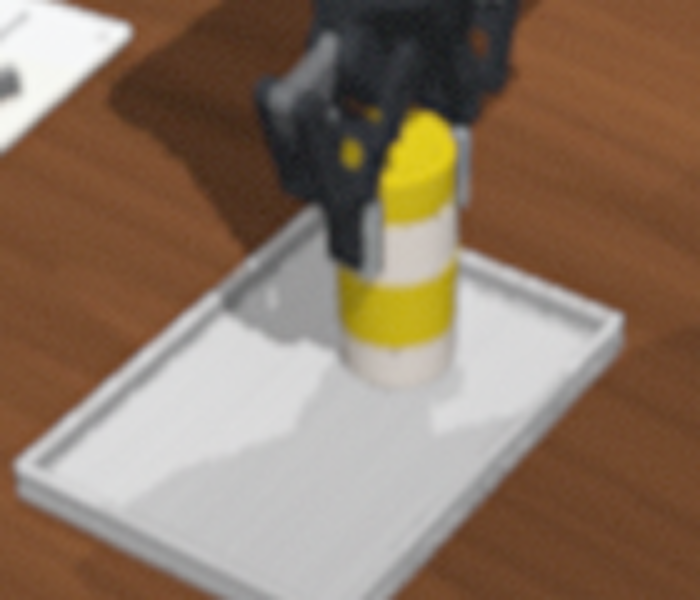

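```bash
python3 -m inch '[[[0,0,0],0,0.2],[[0,0,0],0,0.4],[[0,0,0],0,0.7],[[0,0,0],0,1],[[0,0,0],0,1],[[0,0,0],0,1]]'; python3 -c "
from caps import *
s,M=st()"
```

```text
clock: 10.25
ee_pos: [0.5204, -0.0101, 0.0618]
orientation: [1.193, 1.212, -1.165]
ft_force: [-0.4, 0.1, -1.1]
gripper_width: 0.0857
t 10.25 tcp [ 0.5204 -0.0101  0.0618] w 0.0857 F [-0.4  0.1 -1.1]
[[0.021, 0.999, 0.038], [0.002, 0.038, -0.999], [-1.0, 0.022, -0.002]] [-0.25  0.49  1.72  0.01  0.9  -0.29]
```

```bash
python3 -m inch '[[[-15,0,0],0,1],[[-30,0,0],0,1],[[-40,0,0],0,1],[[-40,0,0],0,1],[[-15,0,0],0,1],[[0,0,0],0,1],[[0,0,0],0,1]]'; python3 -c "
from caps import *
s,M=st();snap('scene','s4.png');print(M.T@(np.array([.505,.332,.20])-s['ee_pos'])*1000)"
```

```text
clock: 10.95
ee_pos: [0.5165, -0.0103, 0.2056]
orientation: [1.192, 1.215, -1.166]
ft_force: [0.0, 0.1, -0.6]
gripper_width: 0.0852
t 10.95 tcp [ 0.5165 -0.0103  0.2056] w 0.0852 F [ 0.   0.1 -0.6]
[[0.019, 0.999, 0.038], [0.003, 0.038, -0.999], [-1.0, 0.019, -0.002]] [-0.25  0.31  1.58  0.01  1.24 -0.29]
[   6.51145937    1.22143468 -342.49704576]
```

View pics/s4.png

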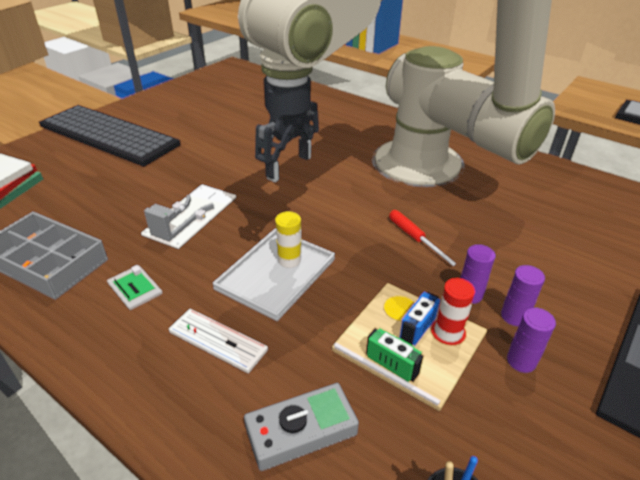

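The yellow jar stands in the tray at (289,238). Next is the red jar.

```bash
python3 -m inch '[[[-2,0,-20],0,1],[[-2,0,-40],0,1],[[-2,0,-48],0,1],[[-2,0,-48],0,1],[[-2,0,-48],0,1],[[-2,0,-48],0,1],[[0,0,-40],0,1],[[0,0,-30],0,1],[[0,0,-12],0,1],[[0,0,0],0,1]]';python3 -m inch '[[[0,0,0],0,1],[[0,0,0],0,1]]'; python3 -c "
from caps import *
s,M=st();caps('w5.png');print(M.T@(np.array([.505,.332,.18])-s['ee_pos'])*1000)"
```

```text
clock: 12.0
ee_pos: [0.4994, 0.3348, 0.2024]
orientation: [1.181, 1.229, -1.189]
ft_force: [-0.4, 0.4, -0.4]
gripper_width: 0.0855
clock: 12.2
ee_pos: [0.4996, 0.3326, 0.2011]
orientation: [1.18, 1.228, -1.192]
ft_force: [-0.3, -0.3, -0.3]
gripper_width: 0.085
t 12.2 tcp [0.4996 0.3326 0.2011] w 0.085 F [-0.3 -0.3 -0.3]
[[-0.008, 0.999, 0.032], [-0.003, 0.032, -0.999], [-1.0, -0.008, 0.002]] [0.39 0.51 1.3  0.   1.35 0.36]
red [332. 245.] 34.6 [504.5 334.7 119. ] [504.8 333.8 119. ]
[21.0108267   5.54517116  0.76736409]
```

View pics/w5.png

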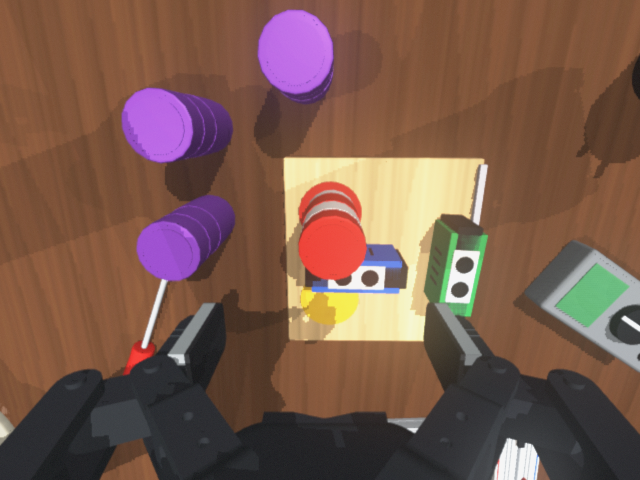

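```bash
python3 -m inch '[[[15,3,0],0,1],[[30,2,0],0,1],[[30,0,0],0,1],[[30,0,0],0,1],[[15,0,0],0,1],[[4,0,0],0,1],[[0,0,0],0,1],[[0,0,0],0,1]]'; python3 -c "
from caps import *
s,M=st();print(M.T@(np.array([.5045,.333,.075])-s['ee_pos'])*1000)"
```

```text
clock: 13.05
ee_pos: [0.5082, 0.3251, 0.0766]
orientation: [1.192, 1.22, -1.195]
ft_force: [-0.8, 0.2, -0.2]
gripper_width: 0.0854
t 13.05 tcp [0.5082 0.3251 0.0766] w 0.0854 F [-0.8  0.2 -0.2]
[[-0.001, 1.0, 0.022], [-0.001, 0.022, -1.0], [-1.0, -0.002, 0.001]] [ 0.38  0.64  1.43 -0.    1.08  0.35]
[ 1.64731589 -3.53179365 -7.9876585 ]
```

```bash
python3 -m inch '[[[0,-2,-5],0,1],[[0,-2,-4],0,1],[[0,0,0],0,1],[[0,0,0],0,1]]'; python3 -c "
from caps import *
s,M=st();print(M.T@(np.array([.5045,.333,.075])-s['ee_pos'])*1000)"
```

```text
clock: 13.45
ee_pos: [0.5048, 0.3353, 0.0797]
orientation: [1.195, 1.218, -1.19]
ft_force: [-0.1, 0.1, 0.4]
gripper_width: 0.0852
t 13.45 tcp [0.5048 0.3353 0.0797] w 0.0852 F [-0.1  0.1  0.4]
[[0.003, 1.0, 0.022], [0.001, 0.022, -1.0], [-1.0, 0.003, -0.001]] [ 0.39  0.64  1.42 -0.    1.08  0.37]
[ 4.68641559 -0.36808669  2.33871157]
```

```bash
python3 -m inch '[[[5,0,2],0,1],[[0,0,0],0,0],[[0,0,0],0,-0.5],[[0,0,0],0,-1],[[0,0,0],0,-1],[[0,0,0],0,-1],[[0,0,0],0,-1],[[0,0,0],0,-1]]'; python3 -c "
from caps import *
s,M=st()"
```

```text
clock: 14.25
ee_pos: [0.5049, 0.3331, 0.0745]
orientation: [1.195, 1.218, -1.19]
ft_force: [0.2, -0.5, 0.4]
gripper_width: 0.0469
t 14.25 tcp [0.5049 0.3331 0.0745] w 0.0469 F [ 0.2 -0.5  0.4]
[[0.003, 1.0, 0.022], [0.001, 0.022, -1.0], [-1.0, 0.003, -0.001]] [ 0.39  0.64  1.43 -0.    1.07  0.37]
```

```bash
python3 -m inch '[[[-10,0,0],0,-1],[[-25,0,0],0,-1],[[-30,0,0],0,-1],[[-30,0,0],0,-1],[[-10,0,0],0,-1],[[0,0,0],0,-1],[[0,0,0],0,-1]]'; python3 -c "
from caps import *
s,M=st();print(M.T@(np.array([.614,-.007,.19])-s['ee_pos'])*1000)"
```

```text
clock: 14.95
ee_pos: [0.5035, 0.3324, 0.1831]
orientation: [1.193, 1.219, -1.194]
ft_force: [-0.6, 0.6, -1.7]
gripper_width: 0.0467
t 14.95 tcp [0.5035 0.3324 0.1831] w 0.0467 F [-0.6  0.6 -1.7]
[[-0.0, 1.0, 0.022], [-0.001, 0.022, -1.0], [-1.0, -0.0, 0.001]] [ 0.39  0.52  1.32 -0.    1.3   0.37]
[ -6.71430632 103.04473203 341.75713693]
```

```bash
python3 -m inch '[[[-2,5,15],0,-1],[[-2,9,30],0,-1],[[-2,13,44],0,-1],[[-2,13,44],0,-1],[[-2,13,44],0,-1],[[-2,13,44],0,-1],[[-2,13,44],0,-1],[[0,12,40],0,-1],[[0,7,20],0,-1],[[0,0,0],0,-1]]'; python3 -m inch '[[[0,0,0],0,-1],[[0,0,0],0,-1]]'; python3 -c "
from caps import *
s,M=st();print(M.T@(np.array([.614,-.007,.07])-s['ee_pos'])*1000)"
```

```text
clock: 15.95
ee_pos: [0.6078, -0.0111, 0.1836]
orientation: [1.181, 1.233, -1.211]
ft_force: [0.2, 0.3, -1.5]
gripper_width: 0.0464
clock: 16.15
ee_pos: [0.6067, -0.0113, 0.1818]
orientation: [1.181, 1.236, -1.214]
ft_force: [0.0, -0.3, -1.9]
gripper_width: 0.0468
t 16.15 tcp [ 0.6067 -0.0113  0.1818] w 0.0468 F [ 0.  -0.3 -1.9]
[[-0.026, 0.999, 0.02], [-0.002, 0.02, -1.0], [-1.0, -0.026, 0.002]] [-0.21  0.55  1.28 -0.01  1.34 -0.23]
[111.57358616  10.24467638  -4.36680565]
```

```bash
python3 -m inch '[[[15,4,-2],0,-1],[[30,4,-2],0,-1],[[30,2,0],0,-1],[[20,0,0],0,-1],[[6,0,0],0,-1],[[0,0,0],0,-1],[[0,0,0],0,-1]]'; python3 -c "
from caps import *
s,M=st();print(M.T@(np.array([.614,-.007,.0645])-s['ee_pos'])*1000)"
```

```text
clock: 16.85
ee_pos: [0.6131, 0.0001, 0.0733]
orientation: [1.174, 1.242, -1.208]
ft_force: [0.2, 0.6, -1.3]
gripper_width: 0.0466
t 16.85 tcp [6.131e-01 1.000e-04 7.330e-02] w 0.0466 F [ 0.2  0.6 -1.3]
[[-0.027, 0.999, 0.029], [-0.001, 0.029, -1.0], [-1.0, -0.027, 0.001]] [-0.19  0.67  1.37 -0.01  1.12 -0.21]
[8.75143535 0.97919689 7.11803183]
```

```bash
python3 -m inch '[[[4,0,5],0,-1],[[4,0,0],0,-1],[[3,0,0],0,-1],[[0,0,0],0,-1]]'; python3 -m inch '[[[4,0,0],0,-1],[[0,0,0],0,-1]]'
```

```text
clock: 17.25
ee_pos: [0.6145, -0.0056, 0.0652]
orientation: [1.176, 1.237, -1.204]
ft_force: [0.3, -0.6, -0.8]
gripper_width: 0.0465
clock: 17.45
ee_pos: [0.6153, -0.0061, 0.0657]
orientation: [1.176, 1.233, -1.203]
ft_force: [0.1, 0.2, -2.6]
gripper_width: 0.0467
```

```bash
python3 -m inch '[[[3,0,0],0,-1],[[0,0,0],0,0.2],[[0,0,0],0,0.5],[[0,0,0],0,1],[[0,0,0],0,1],[[0,0,0],0,1]]'; python3 -c "
from caps import *
s,M=st()"
```

```text
clock: 18.05
ee_pos: [0.6161, -0.0065, 0.0639]
orientation: [1.177, 1.23, -1.201]
ft_force: [-0.8, -0.2, 0.7]
gripper_width: 0.0857
t 18.05 tcp [ 0.6161 -0.0065  0.0639] w 0.0857 F [-0.8 -0.2  0.7]
[[-0.015, 0.999, 0.029], [-0.005, 0.029, -1.0], [-1.0, -0.015, 0.005]] [-0.2   0.68  1.38 -0.01  1.09 -0.22]
```

```bash
python3 -m inch '[[[-15,0,0],0,1],[[-30,0,0],0,1],[[-40,0,0],0,1],[[-40,0,0],0,1],[[-15,0,0],0,1],[[0,0,0],0,1],[[0,0,0],0,1]]'; python3 -c "
from caps import *
s,M=st();snap('scene','s6.png');snap('top','t6.png');env.get_image('scene')
for c in ('scene','top'):
  for t in ('red_jar_center','yellow_jar_center','tray'):print(c,t,[(round(d['score'],2),np.round(d['location'],4).tolist()) for d in env.place_of(c,t)])"
```

```text
clock: 18.75
ee_pos: [0.618, -0.0056, 0.2141]
orientation: [1.178, 1.229, -1.2]
ft_force: [-0.4, 0.2, -0.3]
gripper_width: 0.0853
t 18.75 tcp [ 0.618  -0.0056  0.2141] w 0.0853 F [-0.4  0.2 -0.3]
[[-0.013, 0.999, 0.029], [-0.005, 0.029, -1.0], [-1.0, -0.013, 0.005]] [-0.2   0.54  1.21 -0.01  1.41 -0.22]
scene red_jar_center [(0.76, [0.475, 0.4579, 0.0502]), (0.69, [0.385, 0.4088, 0.0538]), (0.61, [0.6167, -0.01, 0.0552]), (0.56, [0.3864, 0.3181, 0.0544])]
scene yellow_jar_center [(0.95, [0.5209, -0.013, 0.0563])]
scene tray [(0.91, [0.5666, -0.0095, 0.0])]
top red_jar_center [(0.83, [0.4765, 0.4557, 0.0539]), (0.73, [0.3796, 0.4113, 0.0558]), (0.65, [0.3841, 0.3195, 0.0529]), (0.33, [0.5814, -0.2849, 0.0313])]
top yellow_jar_center []
top tray []
```

View pics/s6.png

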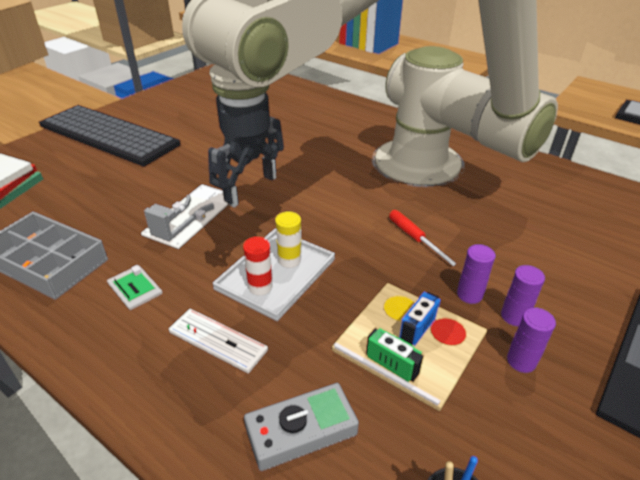

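Both jars stand released in the tray: red at (258,263), yellow at (289,238). Now I'll turn the gripper for the blue module.

```bash
python3 -m inch '[[[-2,0,-10],-0.15,1],[[-2,0,-10],-0.15,1],[[0,0,0],-0.15,1],[[0,0,0],-0.15,1],[[0,0,0],-0.15,1],[[0,0,0],-0.15,1],[[0,0,0],-0.15,1],[[0,0,0],-0.15,1],[[0,0,0],-0.15,1],[[0,0,0],-0.15,1]]'; python3 -m inch '[[[0,0,0],-0.07,1],[[0,0,0],0,1],[[0,0,0],0,1]]';  python3 -c "
from caps import *
s,M=st();print(M.T@(np.array([.5275,.284,.20])-s['ee_pos'])*1000)"
```

```text
clock: 20.2
ee_pos: [0.6154, 0.0151, 0.2153]
orientation: [0.024, 1.589, -0.032]
ft_force: [-0.2, 0.4, -0.8]
gripper_width: 0.0856
clock: 20.5
ee_pos: [0.6153, 0.0151, 0.2147]
orientation: [-0.033, 1.59, 0.027]
ft_force: [0.2, 0.1, 0.3]
gripper_width: 0.0853
t 20.5 tcp [0.6153 0.0151 0.2147] w 0.0853 F [0.2 0.1 0.3]
[[-0.019, -0.038, 0.999], [-0.004, 0.999, 0.038], [-1.0, -0.004, -0.019]] [-0.16  0.54  1.21 -0.01  1.41 -1.77]
[ 15.22396648 272.12839129 -77.11635209]
```

```bash
python3 -m inch '[[[0,20,-5],0,1],[[0,36,-10],0,1],[[0,45,-13],0,1],[[0,45,-13],0,1],[[0,45,-13],0,1],[[0,42,-13],0,1],[[0,25,-8],0,1],[[0,8,0],0,1],[[0,0,0],0,1],[[0,0,0],0,1]]';  python3 -c "
from caps import *
s,M=st();print(M.T@(np.array([.5275,.284,.20])-s['ee_pos'])*1000);snap('wrist','w7.png')
for t in ['sensor_center','spare_center','red_spot','yellow_spot']:
  print(t,[(round(d['score'],2),np.round(d['location'],4).tolist()) for d in env.place_of('wrist',t)][:3])
"
```

```text
clock: 21.5
ee_pos: [0.5295, 0.2863, 0.2141]
orientation: [-0.017, 1.59, 0.01]
ft_force: [-0.5, 0.0, -0.3]
gripper_width: 0.0853
t 21.5 tcp [0.5295 0.2863 0.2141] w 0.0853 F [-0.5  0.  -0.3]
[[-0.019, -0.017, 1.0], [-0.005, 1.0, 0.017], [-1.0, -0.004, -0.019]] [ 0.3   0.51  1.26  0.    1.39 -1.29]
[14.18124058 -2.16810026 -1.78948074]
sensor_center [(0.71, [0.5282, 0.2852, 0.0388])]
spare_center [(0.83, [0.6207, 0.2859, 0.0375])]
red_spot [(0.57, [0.5072, 0.3326, 0.0132])]
yellow_spot [(0.85, [0.5052, 0.2384, 0.0138])]
```

View pics/w7.png

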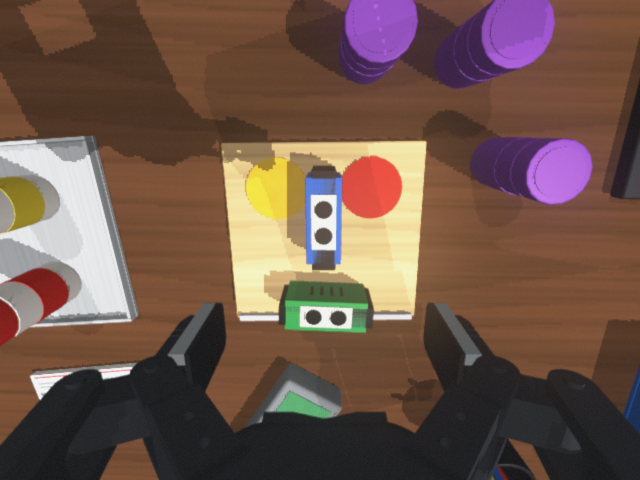

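The wrist view shows the blue module at (323,218) free between the yellow disc at (275,188) and the red disc at (371,187). The green spare is at (326,306).

```bash
python3 -c "
from caps import *
im=cv2.imread('pics/w7.png');hsv=cv2.cvtColor(im,40)
for nm,lo,hi in (('red',(0,150,120),(8,255,255)),('yel',(23,160,170),(33,255,255)),('blue',(105,120,40),(125,255,255))):
  m=cv2.inRange(hsv,lo,hi);m[:,:220]=0;m[:140]=0;m[280:]=0;m[:,430:]=0
  cn=max(cv2.findContours(m,0,2)[0],key=cv2.contourArea);e=cv2.minEnclosingCircle(cn);e2=cv2.fitEllipse(cn);z=.014 if nm!='blue' else .06
  print(nm,np.round(e[0],1),round(e[1],1),np.round(back('wrist',e[0],z)*1000,1),np.round(back('wrist',e2[0],z)*1000,1),e2[1])
for p in ((323,210),(323,236)):print(back('wrist',p,.06)*1000)
"
```

```text
red [370.5 186.7] 31.2 [503.  331.7  14. ] [503.2 331.8  14. ] (59.6283073425293, 61.63179397583008)
yel [276. 188.] 30.6 [505.9 237.2  14. ] [507.6 246.3  14. ] (57.731781005859375, 79.06626892089844)
blue [313.2 220.4] 43.0 [527.2 276.3  60. ] [526.7 280.7  60. ] (27.06068992614746, 94.67086029052734)
[517.65781898 284.83846376  60.        ]
[541.57542373 285.1770305   60.        ]
```

```bash
python3 -m inch '[[[15,0,0],0,1],[[30,0,0],0,1],[[30,0,0],0,1],[[20,0,0],0,1],[[5,0,0],0,1],[[0,0,0],0,1],[[0,0,0],0,1]]';  python3 -c "
from caps import *
s,M=st();print(M.T@(np.array([.529,.285,.030])-s['ee_pos'])*1000);im=snap('wrist','w8.png')
"
```

```text
clock: 22.45
ee_pos: [0.5305, 0.2826, 0.1135]
orientation: [-0.011, 1.585, 0.006]
ft_force: [0.6, 0.0, 0.4]
gripper_width: 0.0856
t 22.45 tcp [0.5305 0.2826 0.1135] w 0.0856 F [0.6 0.  0.4]
[[-0.014, -0.011, 1.0], [-0.003, 1.0, 0.011], [-1.0, -0.003, -0.014]] [ 0.29  0.59  1.39  0.    1.17 -1.29]
[83.50543852  2.66799754 -0.25124489]
```

View pics/w8.png

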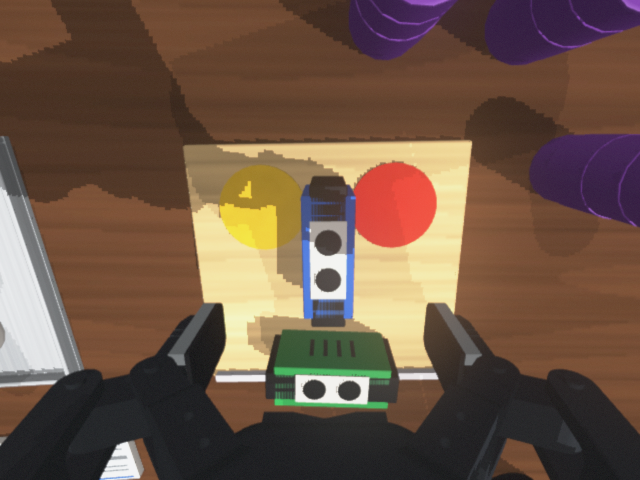

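```bash
python3 -c "
from caps import *
for p in ((328,242),(328,280)):print(back('wrist',p,.06)*1000)"
python3 -m inch '[[[15,1,0],0,1],[[25,1,0],0,1],[[20,0,0],0,1],[[10,0,0],0,1],[[3,0,0],0,1],[[0,0,0],0,1]]';  python3 -c "
from caps import *
s,M=st();print(M.T@(np.array([.529,.285,.030])-s['ee_pos'])*1000)
"
```

```text
[517.1394583  285.26786189  60.        ]
[541.99379192 285.58558465  60.        ]
clock: 23.1
ee_pos: [0.5314, 0.2853, 0.0395]
orientation: [-0.009, 1.578, 0.008]
ft_force: [-0.3, 0.3, 0.6]
gripper_width: 0.085
t 23.1 tcp [0.5314 0.2853 0.0395] w 0.085 F [-0.3  0.3  0.6]
[[-0.007, -0.011, 1.0], [-0.001, 1.0, 0.011], [-1.0, -0.001, -0.007]] [ 0.3   0.69  1.45  0.    1.01 -1.28]
[ 9.49895032 -0.2960708  -2.34281332]
```

```bash
python3 -m inch '[[[6,0,-2],0,1],[[5,0,0],0,1],[[0,0,0],0,0.4],[[0,0,0],0,-0.1],[[0,0,0],0,-0.5],[[0,0,0],0,-1],[[0,0,0],0,-1],[[0,0,0],0,-1],[[0,0,0],0,-1],[[0,0,0],0,-1]]';  python3 -c "
from caps import *
s,M=st()
"
```

```text
clock: 24.1
ee_pos: [0.5307, 0.2853, 0.0303]
orientation: [-0.009, 1.574, 0.008]
ft_force: [0.5, -0.1, 0.2]
gripper_width: 0.031
t 24.1 tcp [0.5307 0.2853 0.0303] w 0.031 F [ 0.5 -0.1  0.2]
[[-0.003, -0.011, 1.0], [-0.001, 1.0, 0.011], [-1.0, -0.001, -0.003]] [ 0.3   0.7   1.46  0.    0.99 -1.28]
```

```bash
python3 -m inch '[[[-10,0,0],0,-1],[[-25,0,0],0,-1],[[-40,0,0],0,-1],[[-40,0,0],0,-1],[[-40,0,0],0,-1],[[-20,0,0],0,-1],[[0,0,0],0,-1],[[0,0,0],0,-1]]';  python3 -c "
from caps import *
s,M=st();print(M.T@(np.array([.476,-.303,.2])-s['ee_pos'])*1000);snap('wrist','w9.png');snap('scene','s9.png')
"
```

```text
clock: 24.9
ee_pos: [0.5297, 0.2859, 0.2147]
orientation: [-0.008, 1.575, 0.01]
ft_force: [0.0, -0.2, -2.2]
gripper_width: 0.0315
t 24.9 tcp [0.5297 0.2859 0.2147] w 0.0315 F [ 0.  -0.2 -2.2]
[[-0.004, -0.011, 1.0], [0.001, 1.0, 0.011], [-1.0, 0.001, -0.004]] [ 0.3   0.5   1.27  0.    1.38 -1.28]
[  14.50236762 -588.24737824  -60.40544423]
```

View pics/s9.png

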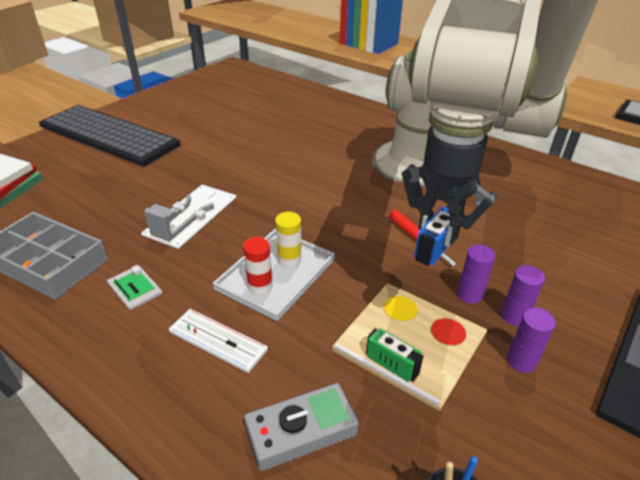

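View pics/w9.png

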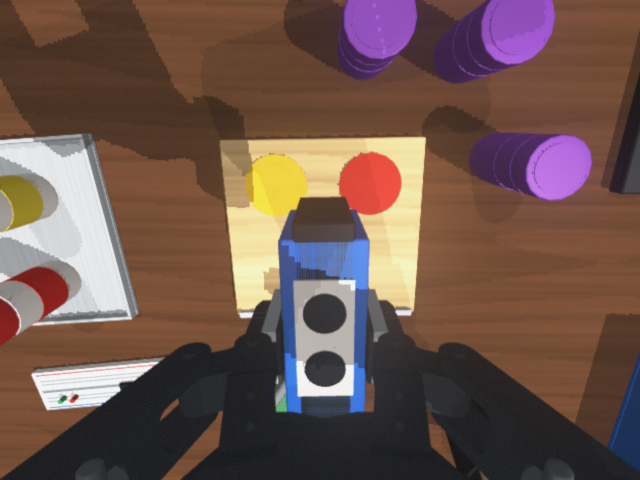

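The blue module is held level, with its two dots at (325,314) and (325,369) in the wrist view. I'll carry it over the jars to the dock.

```bash
python3 -m inch '[[[-2,-20,-2],0,-1],[[-2,-38,-4],0,-1],[[-2,-48,-5],0,-1],[[-2,-48,-5],0,-1],[[-2,-48,-5],0,-1],[[-1,-48,-5],0,-1],[[0,-48,-5],0,-1],[[0,-48,-5],0,-1],[[0,-48,-5],0,-1],[[0,-48,-5],0,-1]]';  python3 -c "
from caps import *
s,M=st();print(M.T@(np.array([.476,-.303,.2])-s['ee_pos'])*1000)
"
```

```text
clock: 26.0
ee_pos: [0.4823, -0.1669, 0.2106]
orientation: [-0.013, 1.601, 0.02]
ft_force: [1.4, 0.6, -0.9]
gripper_width: 0.0313
t 26.0 tcp [ 0.4823 -0.1669  0.2106] w 0.0313 F [ 1.4  0.6 -0.9]
[[-0.03, -0.021, 0.999], [0.004, 1.0, 0.021], [-1.0, 0.005, -0.03]] [-0.56  0.31  1.55 -0.01  1.3  -2.14]
[  10.19319923 -136.0084813    -8.85005356]
```

```bash
python3 -m inch '[[[0,-40,0],0,-1],[[0,-25,0],-0.07,-1],[[0,-5,0],-0.07,-1],[[0,0,0],0,-1],[[0,0,0],0,-1],[[0,0,0],0,-1]]';  python3 -c "
from caps import *
s,M=st();print(M.T@(np.array([.476,-.303,.2])-s['ee_pos'])*1000);snap('wrist','w10.png');snap('top','t10.png')
for c in ('wrist','top'):
  for t in ['dock_home','dock','ball_l']:
    print(c,t,[(round(d['score'],2),np.round(d['location'],4).tolist()) for d in env.place_of(c,t)][:3])
"
```

```text
clock: 26.6
ee_pos: [0.4799, -0.2436, 0.202]
orientation: [-0.109, 1.607, 0.135]
ft_force: [-0.7, -0.6, -1.2]
gripper_width: 0.0312
t 26.6 tcp [ 0.4799 -0.2436  0.202 ] w 0.0312 F [-0.7 -0.6 -1.2]
[[-0.041, -0.153, 0.987], [0.013, 0.988, 0.154], [-0.999, 0.019, -0.039]] [-0.68  0.39  1.47 -0.02  1.32 -2.4 ]
[  1.41245201 -58.11131612 -12.88642701]
wrist dock_home [(0.82, [0.5799, -0.2775, 0.0296])]
wrist dock [(0.59, [0.5351, -0.2972, -0.0007])]Traceback (most recent call last):
  File "<string>", line 6, in <module>
    print(c,t,[(round(d['score'],2),np.round(d['location'],4).tolist()) for d in env.place_of(c,t)][:3])
                                                                                 ~~~~~~~~~~~~^^^^^
ValueError: it knows: dock, dock_home, red_jar_center, red_spot, sensor_center, spare_center, tray, yellow_jar_center, yellow_spot
```

View pics/w10.png

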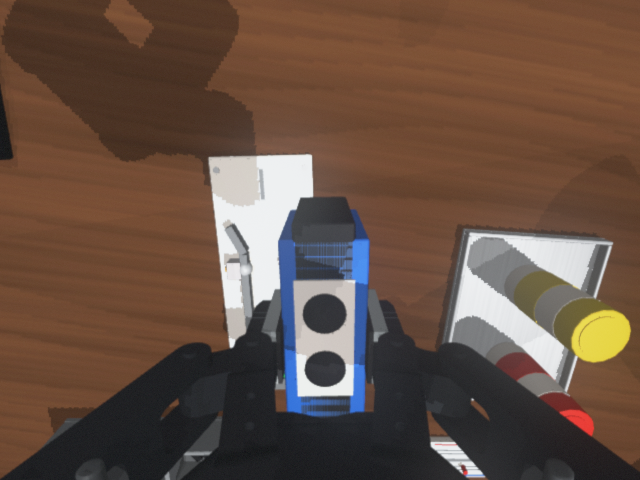

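View pics/t10.png

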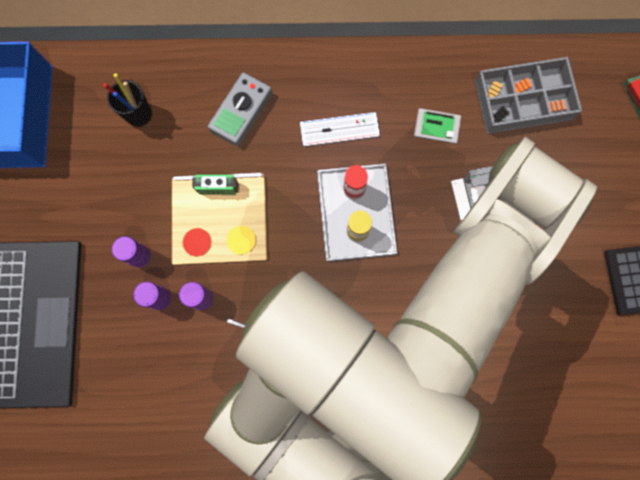

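The dock's near plate edge shows at (209..312,155), but the module hides the rest. I'll move aside to see the whole cradle.

```bash
python3 -m inch '[[[0,15,20],0,-1],[[0,20,30],0,-1],[[0,20,30],-0.02,-1],[[0,10,10],0,-1],[[0,0,0],0,-1],[[0,0,0],0,-1],[[0,0,0],0,-1]]';  python3 -c "
from caps import *
s,M=st();snap('wrist','w11.png')
c='wrist'
for t in ['dock_home','dock']:
    print(c,t,[(round(d['score'],2),np.round(d['location'],4).tolist()) for d in env.place_of(c,t)][:3])
"
```

```text
clock: 27.5
ee_pos: [0.5603, -0.163, 0.2013]
orientation: [-0.126, 1.605, 0.148]
ft_force: [-0.8, 0.4, -1.1]
gripper_width: 0.0317
t 27.5 tcp [ 0.5603 -0.163   0.2013] w 0.0317 F [-0.8  0.4 -1.1]
[[-0.039, -0.172, 0.984], [0.01, 0.985, 0.173], [-0.999, 0.017, -0.037]] [-0.48  0.49  1.32 -0.01  1.37 -2.22]
wrist dock_home [(0.87, [0.5827, -0.2814, 0.0279])]
wrist dock [(0.6, [0.5357, -0.2966, -0.0012])]
```

View pics/w11.png

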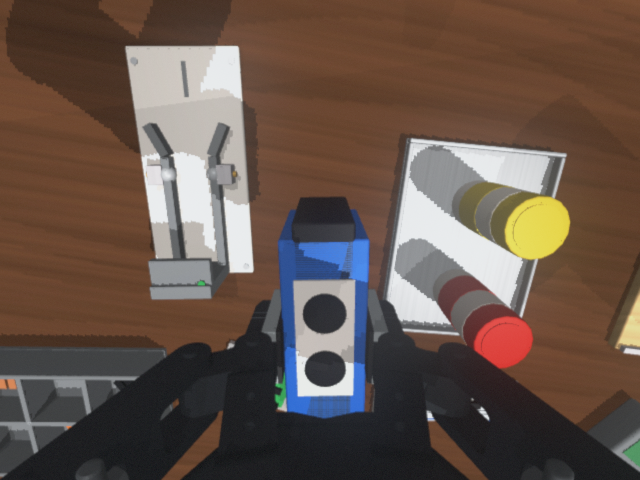

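```bash
python3 -c "
import cv2
a=cv2.imread('pics/w11.png')[30:310,100:280]
cv2.imwrite('pics/w11c.png',cv2.resize(a[:150],None,fx=4,fy=4,interpolation=cv2.INTER_CUBIC));cv2.imwrite('pics/w11d.png',cv2.resize(a[130:],None,fx=4,fy=4,interpolation=cv2.INTER_CUBIC))"
```

```text
(no output)
```

View pics/w11c.png

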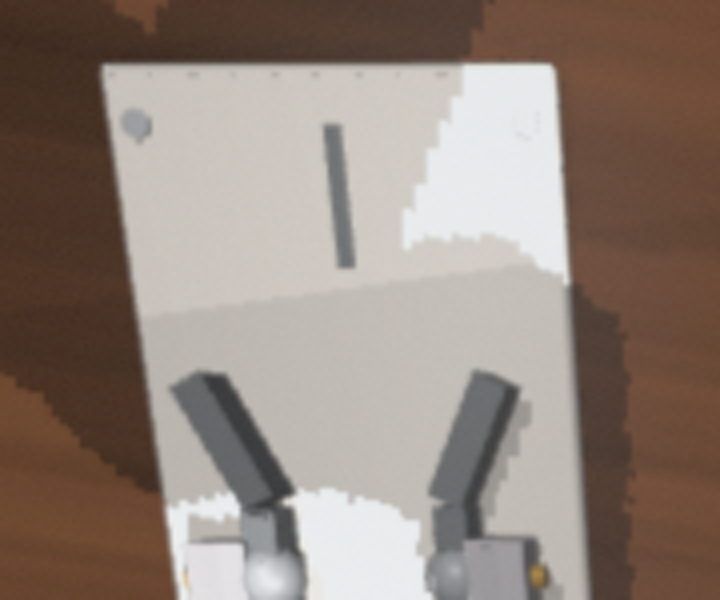

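View pics/w11d.png

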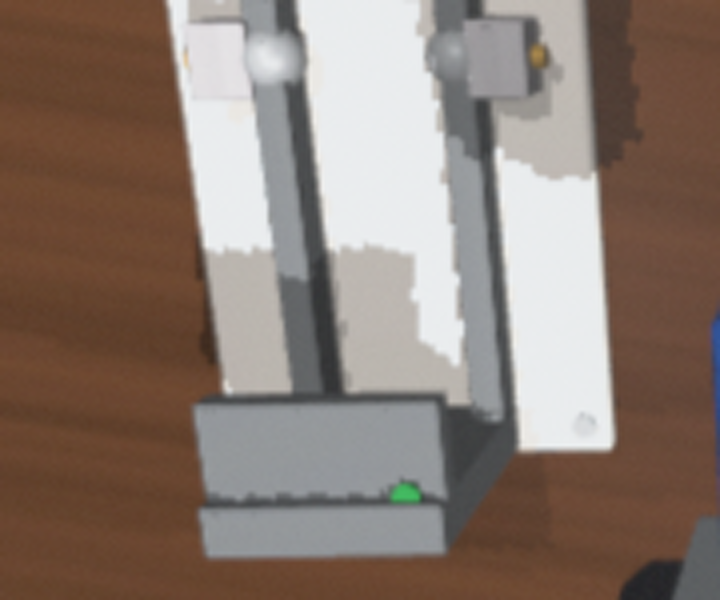

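```bash
python3 -c "
from caps import *
px=[(125.2,46.2),(238.0,46.2),(253.2,271.5)];D=np.array([(-107.5,-50),(-107.5,50),(107.5,50)])
W=np.array([back('wrist',p,.006)[:2]*1000 for p in px]);print(W,np.linalg.norm(W[0]-W[1]),np.linalg.norm(W[2]-W[1]))
c=W.mean(0);d=D.mean(0);A=(D-d)[:,0]+1j*(D-d)[:,1];B=(W-c)[:,0]+1j*(W-c)[:,1];r=(np.conj(A)@B);th=np.angle(r);Rm=np.array([[np.cos(th),-np.sin(th)],[np.sin(th),np.cos(th)]]);o=c-Rm@d
print('yaw',np.degrees(th),'o',o,'home',o+Rm@[47.5,0],'pre',o+Rm@[-62.5,0])
for u,v in ((334,125),(346,266)):print('slot',back('wrist',(100+u/4-.4,30+v/4-.4),.006)[:2]*1000)
for u,v in ((270,575),(452,575)): print('ball',Rm.T@(back('wrist',(100+u/4-.4,30+v/4-.4),.018)[:2]*1000-o))
# module in hand, dots: estimate yaw & offset
s,M=st()
for p in ((325,314),(325,369)):
  b=back('wrist',p,s['ee_pos'][2]+.030);print('dot',b*1000-s['ee_pos']*1000, M.T@(b-s['ee_pos'])*1000)
"
```

```text
[[ 438.59467394 -358.15883305]
 [ 421.30066617 -260.75026863]
 [ 630.78228527 -222.92101591]] 98.93185091550208 212.8699159149368
yaw 10.197810217909637 o [ 535.11057899 -290.66922346] home [ 581.86019182 -282.25948501] pre [ 473.59793054 -301.73466879]
slot [ 441.5169523  -307.55597804]
slot [ 470.4179694  -303.06684843]
ball [  2.60713681 -21.86926109]
ball [ 2.93619631 20.42733997]
t 27.65 tcp [ 0.5604 -0.1631  0.2013] w 0.0311 F [-0.3  0.8 -1.3]
[[-0.039, -0.172, 0.984], [0.01, 0.985, 0.173], [-0.999, 0.017, -0.037]] [-0.48  0.49  1.32 -0.01  1.37 -2.22]
dot [-10.98837265  -1.52782057  30.        ] [-29.56105424   0.89223519 -12.18304387]
dot [12.48255657  2.5552398  30.        ] [-30.43769584   0.87578956  11.62424764]
```

```bash
python3 -m inch '[[[0,-15,-10],0,-1],[[0,-30,-22],0,-1],[[0,-35,-26],0,-1],[[0,-30,-25],0,-1],[[0,-12,-12],0,-1],[[0,0,0],0,-1],[[0,0,0],0,-1],[[0,0,0],0,-1]]';  python3 -c "
from caps import *
s,M=st();print(M.T@(np.array([.4736,-.3017,.10])-s['ee_pos'])*1000,np.degrees(np.arctan2(M[1,2],M[0,2])))
"
```

```text
clock: 28.45
ee_pos: [0.483, -0.3066, 0.2035]
orientation: [-0.123, 1.604, 0.144]
ft_force: [-0.0, 0.5, -1.9]
gripper_width: 0.031
t 28.45 tcp [ 0.483  -0.3066  0.2035] w 0.031 F [-0.   0.5 -1.9]
[[-0.038, -0.168, 0.985], [0.01, 0.986, 0.169], [-0.999, 0.016, -0.036]] [-0.76  0.46  1.36 -0.02  1.35 -2.5 ]
[103.78138025   4.70785717  -4.68726949] 9.709215194046203
```

```bash
python3 -m inch '[[[15,2,-3],0,-1],[[30,2,-4],-0.01,-1],[[30,0,-2],0,-1],[[20,0,0],0,-1],[[10,0,0],0,-1],[[0,0,0],0,-1],[[0,0,0],0,-1]]';  python3 -c "
from caps import *
s,M=st();print(M.T@(np.array([.4706,-.3022,.0243])-s['ee_pos'])*1000,np.degrees(np.arctan2(M[1,2],M[0,2])))
"
```

```text
clock: 29.15
ee_pos: [0.4735, -0.2983, 0.0976]
orientation: [-0.14, 1.599, 0.156]
ft_force: [0.1, -0.3, -1.4]
gripper_width: 0.0308
t 29.15 tcp [ 0.4735 -0.2983  0.0976] w 0.0308 F [ 0.1 -0.3 -1.4]
[[-0.034, -0.187, 0.982], [0.007, 0.982, 0.187], [-0.999, 0.013, -0.032]] [-0.76  0.54  1.53 -0.02  1.1  -2.51]
[73.32358969 -4.25799377 -1.23642185] 10.775864028875072
```

```bash
python3 -m inch '[[[12,-2,-2],0.01,-1],[[20,-2,0],0,-1],[[20,0,0],0,-1],[[10,0,0],0,-1],[[0,0,0],0,-1],[[0,0,0],0,-1]]';  python3 -c "
from caps import *
s,M=st();print(M.T@(np.array([.4706,-.3022,.0243])-s['ee_pos'])*1000,np.degrees(np.arctan2(M[1,2],M[0,2])));snap('wrist','w12.png')
"
```

```text
clock: 29.75
ee_pos: [0.4722, -0.3045, 0.0363]
orientation: [-0.136, 1.594, 0.141]
ft_force: [-0.4, 0.1, -1.5]
gripper_width: 0.0311
t 29.75 tcp [ 0.4722 -0.3045  0.0363] w 0.0311 F [-0.4  0.1 -1.5]
[[-0.028, -0.175, 0.984], [0.001, 0.985, 0.175], [-1.0, 0.006, -0.027]] [-0.77  0.63  1.57 -0.02  0.96 -2.51]
[12.08514763  2.45944266 -0.85035927] 10.090784737265983
```

View pics/w12.png

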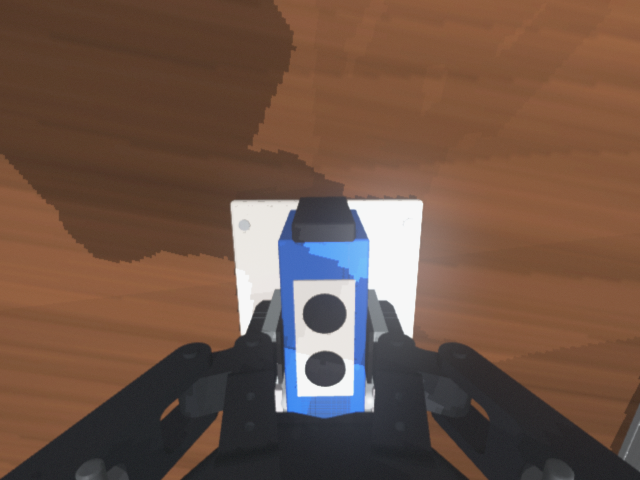

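Plate edge spans 232–422 (middle 327) and the module is at 325, so it's centred. I'll set it down.

```bash
python3 -m inch '[[[4,1,0],0,-1],[[4,1,0],0,-1],[[4,0,0],0,-1],[[0,0,0],0,-1]]';  python3 -m inch '[[[3,0,0],0,-1],[[3,0,0],0,-1],[[0,0,0],0,-1]]'; python3 -c "
from caps import *
s,M=st();print(M.T@(np.array([.4706,-.3022,.0243])-s['ee_pos'])*1000,np.degrees(np.arctan2(M[1,2],M[0,2])))
"
```

```text
clock: 30.2
ee_pos: [0.4723, -0.303, 0.0254]
orientation: [-0.138, 1.592, 0.139]
ft_force: [0.2, 0.2, -0.9]
gripper_width: 0.0312
clock: 30.5
ee_pos: [0.4725, -0.3038, 0.025]
orientation: [-0.141, 1.591, 0.138]
ft_force: [-0.5, 0.0, -1.7]
gripper_width: 0.0307
t 30.5 tcp [ 0.4725 -0.3038  0.025 ] w 0.0307 F [-0.5  0.  -1.7]
[[-0.024, -0.176, 0.984], [-0.004, 0.984, 0.176], [-1.0, 0.0, -0.025]] [-0.77  0.64  1.58 -0.02  0.93 -2.5 ]
[ 0.78929259  1.89816039 -1.59804982] 10.159120341867617
```

```bash
python3 -m inch '[[[0,1,5],0,-1],[[0,0,8],0,-1],[[0,0,8],0,-1],[[0,0,8],0,-1],[[0,0,5],0,-1],[[0,0,0],0,-1]]'; cat > d.py <<'E'
from h import *
s,M=st();th=np.radians(10.2);h=np.array([.5819,-.2823,.0243]);d=s['ee_pos']-h;e=np.array([np.cos(th),np.sin(th),0]);n=np.array([-np.sin(th),np.cos(th),0])
print('rel home along',round(d@e*1000,1),'across',round(d@n*1000,1),'up',round(d[2]*1000,1),'yaw',round(np.degrees(np.arctan2(M[1,2],M[0,2])),2))
E
python3 d.py
```

```text
clock: 31.1
ee_pos: [0.5091, -0.2966, 0.0242]
orientation: [-0.142, 1.592, 0.138]
ft_force: [-0.7, 0.4, 1.0]
gripper_width: 0.031
t 31.1 tcp [ 0.5091 -0.2966  0.0242] w 0.031 F [-0.7  0.4  1. ]
[[-0.025, -0.177, 0.984], [-0.005, 0.984, 0.177], [-1.0, -0.001, -0.025]] [-0.72  0.69  1.49 -0.02  0.97 -2.45]
rel home along -74.2 across -1.2 up -0.1 yaw 10.19
```

```bash
python3 -c "
from h import *
im=snap('scene','s13.png');cv2.imwrite('pics/s13c.png',cv2.resize(im[130:260,110:270,::-1],None,fx=5,fy=4.6,interpolation=2))"
```

```text
(no output)
```

View pics/s13c.png

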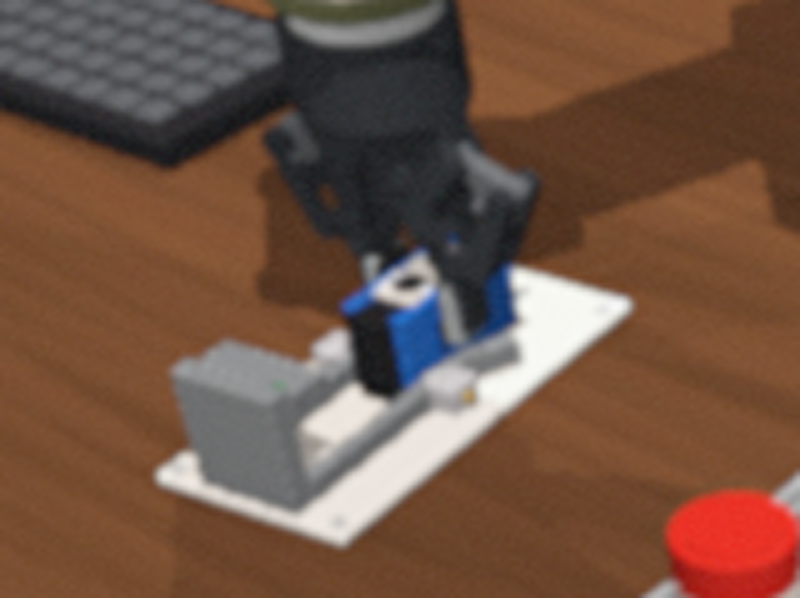

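Fingers are near ball-housing height, so I'll re-grip 5 mm higher before passing the housings.

```bash
python3 -m inch '[[[0,0,0],0,-0.1],[[0,0,0],0,0],[[-4,0,0],0,0],[[-2,0,0],0,0],[[0,0,0],0,-0.5],[[0,0,0],0,-1],[[0,0,0],0,-1],[[0,0,0],0,-1],[[0,0,0],0,-1]]';python3 d.py
```

```text
clock: 32.05
ee_pos: [0.5091, -0.2965, 0.0306]
orientation: [-0.142, 1.59, 0.137]
ft_force: [-0.2, -0.4, -0.2]
gripper_width: 0.0308
t 32.05 tcp [ 0.5091 -0.2965  0.0306] w 0.0308 F [-0.2 -0.4 -0.2]
[[-0.024, -0.176, 0.984], [-0.005, 0.984, 0.176], [-1.0, -0.001, -0.024]] [-0.72  0.68  1.49 -0.02  0.99 -2.45]
rel home along -74.2 across -1.1 up 6.3 yaw 10.14
```

```bash
python3 -m inch '[[[0,0,6],0,-1],[[0,0,8],0,-1],[[0,0,8],0,-1],[[0,0,8],0,-1],[[0,0,8],0,-1]]';python3 d.py; python3 -m inch '[[[0,0,8],0,-1],[[0,0,8],0,-1],[[0,0,8],0,-1]]';python3 d.py
```

```text
clock: 32.55
ee_pos: [0.5477, -0.2899, 0.0306]
orientation: [-0.141, 1.594, 0.137]
ft_force: [-5.8, -1.4, 5.6]
gripper_width: 0.0311
t 32.55 tcp [ 0.5477 -0.2899  0.0306] w 0.0311 F [-5.8 -1.4  5.6]
[[-0.028, -0.176, 0.984], [-0.005, 0.984, 0.176], [-1.0, 0.0, -0.028]] [-0.67  0.74  1.38 -0.02  1.04 -2.4 ]
rel home along -35.0 across -1.4 up 6.3 yaw 10.12
clock: 32.85
ee_pos: [0.5735, -0.2851, 0.0307]
orientation: [-0.142, 1.595, 0.138]
ft_force: [-6.6, 0.4, 5.9]
gripper_width: 0.0307
t 32.85 tcp [ 0.5735 -0.2851  0.0307] w 0.0307 F [-6.6  0.4  5.9]
[[-0.029, -0.176, 0.984], [-0.005, 0.984, 0.176], [-1.0, -0.0, -0.029]] [-0.64  0.78  1.3  -0.02  1.08 -2.37]
rel home along -8.7 across -1.3 up 6.4 yaw 10.16
```

```bash
python3 -m inch '[[[0,0,5],0,-1],[[0,0,4],0,-1],[[0,0,4],0,-1]]';python3 d.py; python3 -m inch '[[[0,0,4],0,-1],[[0,0,4],0,-1]]';python3 d.py
```

```text
clock: 33.15
ee_pos: [0.5837, -0.283, 0.0305]
orientation: [-0.143, 1.608, 0.141]
ft_force: [-45.9, -6.4, 22.9]
gripper_width: 0.0304
t 33.15 tcp [ 0.5837 -0.283   0.0305] w 0.0304 F [-45.9  -6.4  22.9]
[[-0.042, -0.178, 0.983], [-0.005, 0.984, 0.178], [-0.999, 0.003, -0.042]] [-0.62  0.8   1.26 -0.03  1.11 -2.36]
rel home along 1.6 across -1.0 up 6.2 yaw 10.28
clock: 33.35
ee_pos: [0.5839, -0.283, 0.0303]
orientation: [-0.14, 1.63, 0.144]
ft_force: [-28.4, -0.1, 13.1]
gripper_width: 0.0307
t 33.35 tcp [ 0.5839 -0.283   0.0303] w 0.0307 F [-28.4  -0.1  13.1]
[[-0.064, -0.178, 0.982], [-0.003, 0.984, 0.178], [-0.998, 0.009, -0.063]] [-0.62  0.81  1.24 -0.04  1.14 -2.35]
rel home along 1.8 across -1.0 up 6.0 yaw 10.3
```

```bash
python3 -m inch '[[[0,0,0],0,-1],[[0,0,0],0,-1],[[0,0,0],0,-0.1],[[0,0,0],0,0.2],[[0,0,0],0,0.3],[[0,0,0],0,0.3]]';python3 d.py; python3 -m inch '[[[-10,0,-1],0,0.3],[[-20,0,-1],0,0.3],[[-30,0,-2],0,0.3],[[-40,0,-2],0,0.3],[[-40,0,0],0,0.5],[[-20,0,0],0,1],[[0,0,0],0,1],[[0,0,0],0,1]]';python3 d.py
```

```text
clock: 33.95
ee_pos: [0.585, -0.2822, 0.0294]
orientation: [-0.139, 1.629, 0.145]
ft_force: [-0.1, 0.0, 0.2]
gripper_width: 0.0556
t 33.95 tcp [ 0.585  -0.2822  0.0294] w 0.0556 F [-0.1  0.   0.2]
[[-0.063, -0.178, 0.982], [-0.002, 0.984, 0.178], [-0.998, 0.009, -0.062]] [-0.61  0.81  1.24 -0.04  1.14 -2.35]
rel home along 3.1 across -0.4 up 5.1 yaw 10.3
clock: 34.75
ee_pos: [0.5892, -0.2824, 0.1991]
orientation: [-0.14, 1.627, 0.145]
ft_force: [-0.6, -0.6, 0.2]
gripper_width: 0.0853
t 34.75 tcp [ 0.5892 -0.2824  0.1991] w 0.0853 F [-0.6 -0.6  0.2]
[[-0.061, -0.179, 0.982], [-0.002, 0.984, 0.179], [-0.998, 0.009, -0.06]] [-0.61  0.66  1.05 -0.04  1.48 -2.36]
rel home along 7.1 across -1.4 up 174.8 yaw 10.32
```

```bash
python3 -c "
from h import *
snap('wrist','w14.png')
print('wrist',[(round(d['score'],2),np.round(d['location'],4).tolist()) for d in env.place_of('wrist','sensor_center')][:3],[(round(d['score'],2),np.round(d['location'],4).tolist()) for d in env.place_of('wrist','dock_home')][:3])
im=snap('scene','s14.png');cv2.imwrite('pics/s14c.png',cv2.resize(im[150:260,120:260,::-1],None,fx=5,fy=5,interpolation=2))
print('scene',[(round(d['score'],2),np.round(d['location'],4).tolist()) for d in env.place_of('scene','sensor_center')][:3],[(round(d['score'],2),np.round(d['location'],4).tolist()) for d in env.place_of('scene','dock_home')][:3])
"
```

```text
wrist [(0.83, [0.5794, -0.2841, 0.0306])] []
scene [(0.76, [0.5805, -0.2863, 0.0265])] [(0.97, [0.5847, -0.2823, 0.033])]
```

View pics/w14.png

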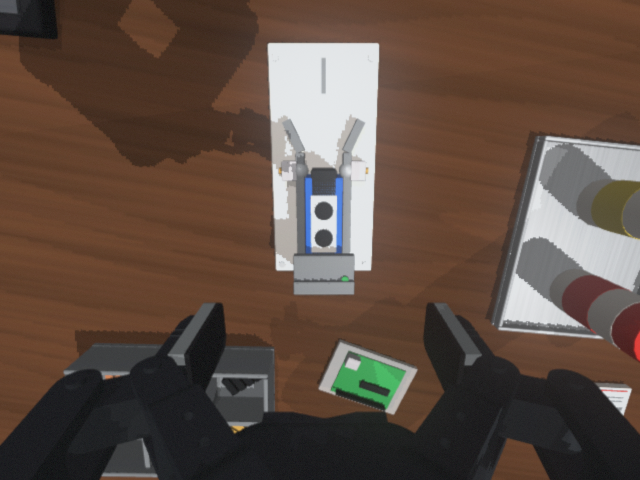

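View pics/s14c.png

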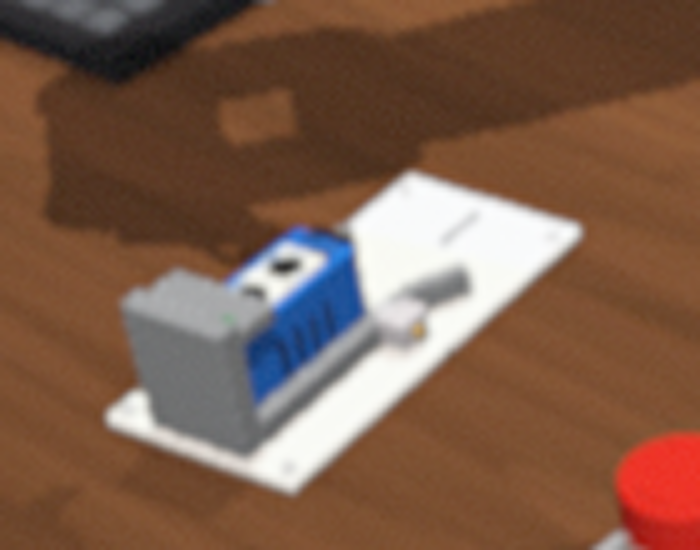

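```bash
python3 -c "
from h import *
a=cv2.imread('pics/w14.png')[30:300,255:395];cv2.imwrite('pics/w14c.png',cv2.resize(a[80:],None,fx=4.2,fy=3.15*1,interpolation=2)) if 0 else cv2.imwrite('pics/w14c.png',cv2.resize(a[110:],None,fx=3.7,fy=3.7,interpolation=2))
px=[(268,44),(379,43.5),(372,270.5),(276.5,270.5)];D=np.array([(-107.5,-50),(-107.5,50),(107.5,50),(107.5,-50)])
W=np.array([back('wrist',p,.006)[:2]*1000 for p in px]);c=W.mean(0);d=D.mean(0);A=(D-d)@[1,1j];B=(W-c)@[1,1j];th=np.angle(np.conj(A)@B);Rm=np.array([[np.cos(th),-np.sin(th)],[np.sin(th),np.cos(th)]]);o=c-Rm@d
print(np.degrees(th),o,(W-o)@Rm)
for p in ((323.5,210.5),(323.5,238)):print('dot',Rm.T@(back('wrist',p,.054)[:2]*1000-o))
print('rear blue edge',Rm.T@(back('wrist',(323.5,177.5),.03)[:2]*1000-o),'nose tip top',Rm.T@(back('wrist',(323.5,168.5),.05)[:2]*1000-o))
"
```

```text
10.377646989660034 [ 534.77501666 -289.85871308] [[-106.27213414  -49.3295007 ]
 [-106.66157052   49.27080165]
 [ 106.7877735    49.76058922]
 [ 106.14593117  -49.70189016]]
dot [35.09605177 -0.95516234]
dot [59.36066468 -1.03854089]
rear blue edge [ 9.0317128  -0.67810641] nose tip top [ 0.05439388 -0.80350263]
```

View pics/w14c.png

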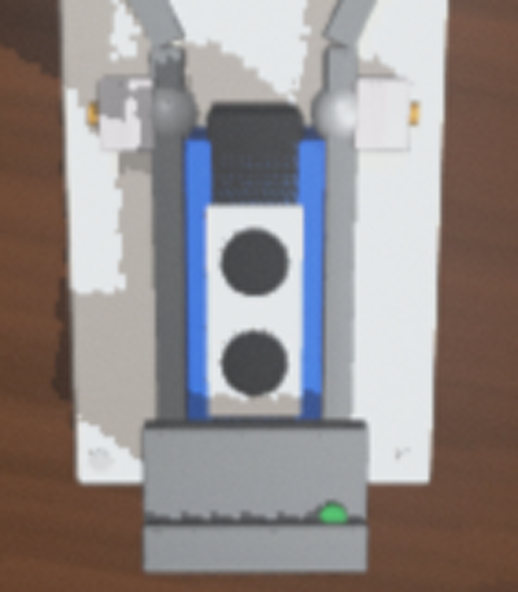

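The module is seated. The dot midpoint sits at 47.2 mm along the cradle against 47.5 expected, the balls have snapped out behind the blue part, and the green mark is visible at (345,278). Next I'll turn back for the jars.

```bash
python3 -m inch '[[[0,0,-5],0.15,1],[[0,0,0],0.15,1],[[0,0,0],0.15,1],[[0,0,0],0.15,1],[[0,0,0],0.15,1],[[0,0,0],0.15,1],[[0,0,0],0.15,1],[[0,0,0],0.15,1],[[0,0,0],0.15,1],[[0,0,0],0.15,1]]'; python3 -m inch '[[[-5,0,0],0.15,1],[[-20,0,0],0.07,1],[[-30,0,0],0,1],[[-30,0,0],0,1],[[-10,0,0],0,1],[[0,0,0],0,1]]'; python3 -c "
from h import *
s,M=st();print(M.T@(np.array([.6160,-.007,.20])-s['ee_pos'])*1000)"
```

```text
clock: 36.05
ee_pos: [0.5822, -0.2824, 0.1912]
orientation: [1.002, 1.377, -1.07]
ft_force: [-0.4, -0.4, 0.3]
gripper_width: 0.0855
clock: 36.65
ee_pos: [0.5884, -0.2827, 0.2834]
orientation: [1.167, 1.284, -1.25]
ft_force: [0.2, 0.2, 0.4]
gripper_width: 0.0856
t 36.65 tcp [ 0.5884 -0.2827  0.2834] w 0.0856 F [0.2 0.2 0.4]
[[-0.08, 0.997, 0.016], [0.011, 0.017, -1.0], [-0.997, -0.08, -0.012]] [-0.61  0.64  0.87 -0.04  1.7  -0.63]
[  84.0141118    38.76975453 -274.13971703]
```

```bash
python3 -m inch '[[[-50,0,0],0,1],[[-50,0,0],0,1],[[0,0,0],0,1],[[0,0,0],0,1]]'; python3 -c "
from h import *
s,M=st()"; python3 -m inch '[[[50,0,0],0,1],[[50,0,0],0,1],[[50,0,0],0,1],[[0,0,0],0,1],[[0,0,0],0,1]]'; python3 -c "
from h import *
s,M=st()"
```

```text
clock: 37.05
ee_pos: [0.5957, -0.2834, 0.3757]
orientation: [1.167, 1.303, -1.255]
ft_force: [0.7, 0.7, 0.1]
gripper_width: 0.0857
t 37.05 tcp [ 0.5957 -0.2834  0.3757] w 0.0857 F [0.7 0.7 0.1]
[[-0.095, 0.995, 0.016], [0.021, 0.018, -1.0], [-0.995, -0.094, -0.023]] [-0.61  0.71  0.52 -0.04  2.   -0.64]
clock: 37.55
ee_pos: [0.5798, -0.2792, 0.2216]
orientation: [1.167, 1.309, -1.257]
ft_force: [0.8, 0.6, 1.6]
gripper_width: 0.0855
t 37.55 tcp [ 0.5798 -0.2792  0.2216] w 0.0855 F [0.8 0.6 1.6]
[[-0.099, 0.995, 0.015], [0.025, 0.018, -1.0], [-0.995, -0.099, -0.027]] [-0.62  0.65  1.01 -0.04  1.58 -0.63]
```

```bash
python3 -m inch '[[[0,-50,0],0,1],[[0,-50,0],0,1],[[0,0,0],0,1],[[0,0,0],0,1]]'; python3 -c "
from h import *
s,M=st()"; python3 -m inch '[[[0,50,0],0,1],[[0,50,0],0,1],[[0,0,0],0,1],[[0,0,0],0,1]]'; python3 -c "
from h import *
s,M=st()"
```

```text
clock: 37.95
ee_pos: [0.4799, -0.2828, 0.2348]
orientation: [1.166, 1.305, -1.256]
ft_force: [-0.0, -0.4, 1.0]
gripper_width: 0.0854
t 37.95 tcp [ 0.4799 -0.2828  0.2348] w 0.0854 F [-0.  -0.4  1. ]
[[-0.096, 0.995, 0.016], [0.022, 0.019, -1.0], [-0.995, -0.096, -0.024]] [-0.72  0.44  1.32 -0.05  1.48 -0.73]
clock: 38.35
ee_pos: [0.5861, -0.2816, 0.2284]
orientation: [1.166, 1.298, -1.254]
ft_force: [0.1, -0.2, 0.5]
gripper_width: 0.0855
t 38.35 tcp [ 0.5861 -0.2816  0.2284] w 0.0855 F [ 0.1 -0.2  0.5]
[[-0.091, 0.996, 0.017], [0.018, 0.018, -1.0], [-0.996, -0.09, -0.019]] [-0.61  0.66  0.98 -0.04  1.59 -0.63]
```

The tool's tilt has built up to about 0.09 rad. Pushing +x into the stop caused most of it, so a light push the other way against the fixed back of the dock's stop should undo it. I'll go behind the hood with the fingers shut.

```bash
python3 -m inch '[[[0,30,0],0,-1],[[0,35,-5],0,-1],[[0,20,-5],0,-1],[[0,0,0],0,-1],[[0,0,0],0,-1]]'; python3 -c "
from h import *
s,M=st();snap('wrist','w15.png');print(M.T@(np.array([.672,-.268,.045])-s['ee_pos'])*1000)"
```

```text
clock: 38.85
ee_pos: [0.6729, -0.2705, 0.2268]
orientation: [1.167, 1.289, -1.252]
ft_force: [-0.8, 0.6, 0.2]
gripper_width: 0.0128
t 38.85 tcp [ 0.6729 -0.2705  0.2268] w 0.0128 F [-0.8  0.6  0.2]
[[-0.084, 0.996, 0.016], [0.013, 0.017, -1.0], [-0.996, -0.084, -0.015]] [-0.53  0.88  0.59 -0.03  1.75 -0.55]
[1.81259234e+02 1.42941989e+01 1.79935245e-01]
```

View pics/w15.png

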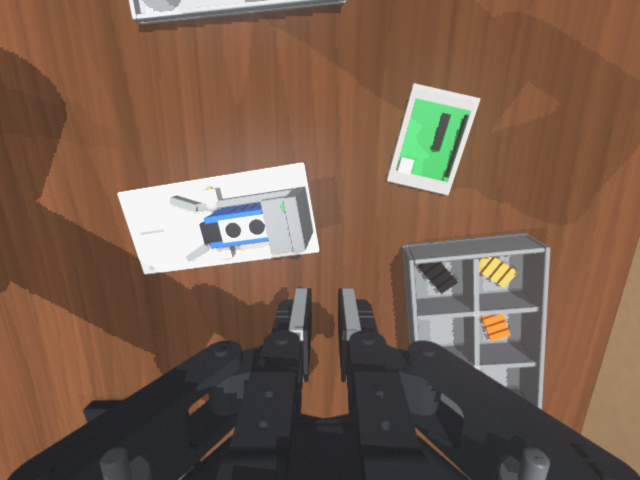

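```bash
python3 -m inch '[[[20,1,0],0,-1],[[35,2,0],0,-1],[[35,2,0],0,-1],[[30,2,0],0,-1],[[20,1,0],0,-1],[[0,0,0],0,-1],[[0,0,0],0,-1]]'; python3 -c "
from h import *
s,M=st();snap('wrist','w16.png');snap('scene','s16.png');print(M.T@(np.array([.666,-.268,.045])-s['ee_pos'])*1000)"
```

```text
clock: 39.6
ee_pos: [0.6648, -0.2733, 0.0926]
orientation: [1.171, 1.274, -1.252]
ft_force: [0.4, -0.2, 0.6]
gripper_width: -0.0001
t 39.6 tcp [ 0.6648 -0.2733  0.0926] w -0.0001 F [ 0.4 -0.2  0.6]
[[-0.074, 0.997, 0.01], [0.007, 0.01, -1.0], [-0.997, -0.074, -0.008]] [-0.54  0.91  0.87 -0.03  1.43 -0.55]
[47.40673722  4.7601395  -4.88640541]
```

View pics/w16.png

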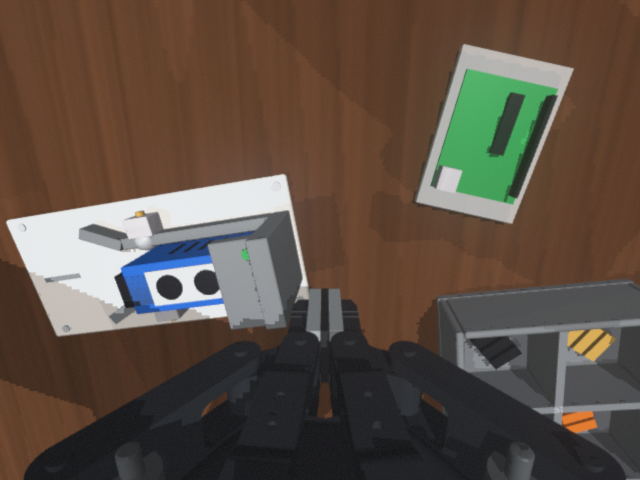

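View pics/s16.png

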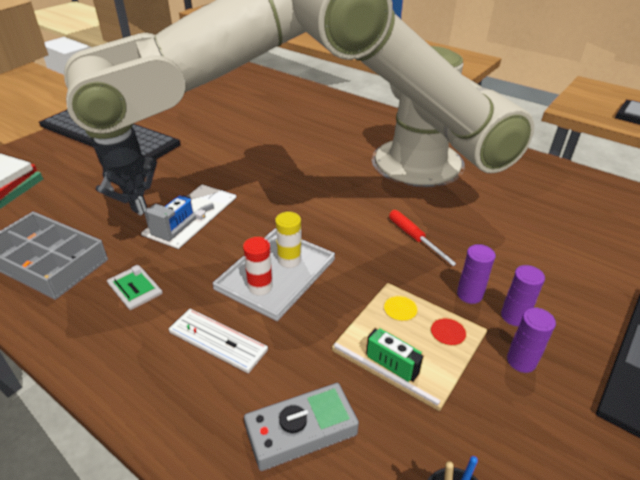

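```bash
python3 -m inch '[[[12,3,-2],0,-1],[[15,2,-2],0,-1],[[12,1,0],0,-1],[[0,0,0],0,-1],[[0,0,0],0,-1]]'; python3 -c "
from h import *
s,M=st()"; python3 -m inch '[[[0,-6,0],0,-1],[[0,-6,0],0,-1]]';python3 -c "
from h import *
s,M=st()"
```

```text
clock: 40.2
ee_pos: [0.6692, -0.2688, 0.0522]
orientation: [1.171, 1.271, -1.251]
ft_force: [-0.3, -0.1, 0.1]
gripper_width: 0.0001
t 40.2 tcp [ 0.6692 -0.2688  0.0522] w 0.0001 F [-0.3 -0.1  0.1]
[[-0.071, 0.997, 0.01], [0.005, 0.011, -1.0], [-0.997, -0.071, -0.006]] [-0.53  0.96  0.9  -0.03  1.35 -0.54]
clock: 40.4
ee_pos: [0.657, -0.2688, 0.053]
orientation: [1.171, 1.27, -1.25]
ft_force: [0.6, 0.1, 1.2]
gripper_width: 0.0002
t 40.4 tcp [ 0.657  -0.2688  0.053 ] w 0.0002 F [0.6 0.1 1.2]
[[-0.071, 0.997, 0.011], [0.005, 0.011, -1.0], [-0.997, -0.071, -0.006]] [-0.54  0.93  0.95 -0.03  1.33 -0.54]
```

```bash
python3 -m inch '[[[0,-5,0],0,-1],[[0,-4,0],0,-1]]';python3 -c "
from h import *
s,M=st()"; python3 -m inch '[[[0,-4,0],0,-1],[[0,-4,0],0,-1]]';python3 -c "
from h import *
s,M=st()"
```

```text
clock: 40.6
ee_pos: [0.65, -0.2691, 0.0544]
orientation: [1.175, 1.261, -1.244]
ft_force: [35.4, -3.0, -19.6]
gripper_width: -0.0003
t 40.6 tcp [ 0.65   -0.2691  0.0544] w -0.0003 F [ 35.4  -3.  -19.6]
[[-0.06, 0.998, 0.011], [0.003, 0.011, -1.0], [-0.998, -0.06, -0.004]] [-0.55  0.9   0.99 -0.03  1.3  -0.55]
clock: 40.8
ee_pos: [0.6506, -0.2691, 0.0547]
orientation: [1.184, 1.236, -1.225]
ft_force: [30.2, -3.7, -17.3]
gripper_width: -0.0002
t 40.8 tcp [ 0.6506 -0.2691  0.0547] w -0.0002 F [ 30.2  -3.7 -17.3]
[[-0.032, 0.999, 0.012], [-0.002, 0.012, -1.0], [-1.0, -0.032, 0.002]] [-0.55  0.89  1.02 -0.02  1.26 -0.56]
```

```bash
python3 -m inch '[[[0,-4,0],0,-1],[[0,-4,0],0,-1]]';python3 -c "
from h import *
s,M=st()"; python3 -m inch '[[[0,-4,0],0,-1]]';python3 -c "
from h import *
s,M=st()"
```

```text
clock: 41.0
ee_pos: [0.651, -0.2692, 0.055]
orientation: [1.192, 1.212, -1.207]
ft_force: [29.4, -3.1, -16.0]
gripper_width: -0.0004
t 41.0 tcp [ 0.651  -0.2692  0.055 ] w -0.0004 F [ 29.4  -3.1 -16. ]
[[-0.004, 1.0, 0.012], [-0.008, 0.012, -1.0], [-1.0, -0.004, 0.008]] [-0.55  0.87  1.05 -0.01  1.22 -0.56]
clock: 41.1
ee_pos: [0.6512, -0.2693, 0.0552]
orientation: [1.196, 1.201, -1.198]
ft_force: [29.5, -3.2, -16.5]
gripper_width: -0.0001
t 41.1 tcp [ 0.6512 -0.2693  0.0552] w -0.0001 F [ 29.5  -3.2 -16.5]
[[0.009, 1.0, 0.013], [-0.011, 0.013, -1.0], [-1.0, 0.009, 0.011]] [-0.56  0.86  1.07 -0.    1.2  -0.57]
```

Tilt is corrected to about 0.01. I'll back off, rise and open.

```bash
python3 -m inch '[[[0,10,0],0,-1],[[0,6,0],0,-1],[[-20,0,0],0,-1],[[-35,0,0],0,-1],[[-40,0,0],0,0],[[-40,0,0],0,1],[[-20,0,0],0,1],[[0,0,0],0,1],[[0,0,0],0,1]]';python3 -c "
from h import *
s,M=st();print(M.T@(np.array([.6165,-.008,.20])-s['ee_pos'])*1000)"
```

```text
clock: 42.0
ee_pos: [0.6633, -0.2676, 0.2167]
orientation: [1.197, 1.201, -1.2]
ft_force: [0.5, 0.3, -0.9]
gripper_width: 0.0725
t 42.0 tcp [ 0.6633 -0.2676  0.2167] w 0.0725 F [ 0.5  0.3 -0.9]
[[0.008, 1.0, 0.011], [-0.011, 0.012, -1.0], [-1.0, 0.007, 0.011]] [-0.54  0.77  0.81 -0.01  1.55 -0.56]
[  13.5680785   -43.93170377 -260.31892417]
```

```bash
python3 -m inch '[[[-1,-3,-15],0,1],[[-1,-6,-30],0,1],[[-1,-6,-38],0,1],[[-1,-7,-40],0,1],[[-1,-7,-40],0,1],[[0,-6,-40],0,1],[[0,-5,-30],0,1],[[0,-2,-15],0,1],[[0,0,0],0,1],[[0,0,0],0,1]]';python3 -c "
from caps import *
s,M=st();print(M.T@(np.array([.6165,-.008,.20])-s['ee_pos'])*1000);caps('w17.png',.109)"
```

```text
clock: 43.0
ee_pos: [0.6103, -0.0126, 0.2015]
orientation: [1.193, 1.224, -1.219]
ft_force: [-0.6, -1.5, -0.0]
gripper_width: 0.0853
t 43.0 tcp [ 0.6103 -0.0126  0.2015] w 0.0853 F [-0.6 -1.5 -0. ]
[[-0.019, 1.0, 0.007], [-0.003, 0.007, -1.0], [-1.0, -0.019, 0.003]] [-0.21  0.54  1.25 -0.01  1.38 -0.22]
[ 1.32520378  6.26178063 -4.60414374]
red [333. 234.] 32.0 [614.8  -6.2 109. ] [614.8  -6.4 109. ]
yel [204. 239.] 33.4 [522.  -10.5 109. ] [521.3 -11.3 109. ]
```

View pics/w17.png

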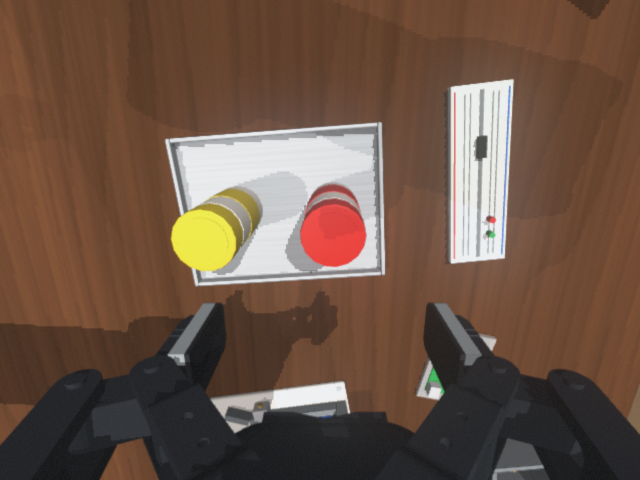

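```bash
python3 -m inch '[[[15,4,-4],0,1],[[30,4,-2],0,1],[[30,2,0],0,1],[[25,0,0],0,1],[[10,0,0],0,1],[[0,0,0],0,1],[[0,0,0],0,1]]';python3 -c "
from caps import *
s,M=st();print(M.T@(np.array([.6155,-.007,.066])-s['ee_pos'])*1000)"
```

```text
clock: 43.75
ee_pos: [0.6199, -0.0134, 0.0821]
orientation: [1.199, 1.221, -1.227]
ft_force: [-0.5, -0.1, 0.2]
gripper_width: 0.0852
t 43.75 tcp [ 0.6199 -0.0134  0.0821] w 0.0852 F [-0.5 -0.1  0.2]
[[-0.02, 1.0, -0.002], [-0.003, -0.002, -1.0], [-1.0, -0.02, 0.003]] [-0.21  0.67  1.35 -0.01  1.14 -0.2 ]
[16.18527429 -4.07743321 -6.44832599]
```

```bash
python3 -m inch '[[[5,-2,-3],0,1],[[5,-2,-3],0,1],[[4,0,0],0,1],[[2,0,0],0,1],[[0,0,0],0,1],[[0,0,0],0,1]]';python3 -c "
from caps import *
s,M=st();print(M.T@(np.array([.6155,-.007,.066])-s['ee_pos'])*1000)"
```

```text
clock: 44.35
ee_pos: [0.6169, -0.0072, 0.0682]
orientation: [1.201, 1.216, -1.223]
ft_force: [0.2, 0.9, -0.5]
gripper_width: 0.0854
t 44.35 tcp [ 0.6169 -0.0072  0.0682] w 0.0854 F [ 0.2  0.9 -0.5]
[[-0.014, 1.0, -0.002], [-0.004, -0.002, -1.0], [-1.0, -0.014, 0.004]] [-0.2   0.68  1.37 -0.01  1.1  -0.19]
[ 2.25274099 -1.35740823 -0.20877055]
```

Good. Close the gripper.

```bash
python3 -m inch '[[[2,-1,0],0,1],[[0,0,0],0,0],[[0,0,0],0,-0.5],[[0,0,0],0,-1],[[0,0,0],0,-1],[[0,0,0],0,-1],[[0,0,0],0,-1],[[0,0,0],0,-1]]'; python3 -c "
from caps import *
s,M=st()"; python3 -m inch '[[[-10,0,0],0,-1],[[-25,0,0],0,-1],[[-30,0,0],0,-1],[[-30,0,0],0,-1],[[-10,0,0],0,-1],[[0,0,0],0,-1],[[0,0,0],0,-1]]'; python3 -c "
from caps import *
s,M=st();print(M.T@(np.array([.505,.333,.18])-s['ee_pos'])*1000)"
```

```text
clock: 45.15
ee_pos: [0.616, -0.0074, 0.0667]
orientation: [1.201, 1.215, -1.223]
ft_force: [0.3, 0.2, 0.5]
gripper_width: 0.0465
t 45.15 tcp [ 0.616  -0.0074  0.0667] w 0.0465 F [0.3 0.2 0.5]
[[-0.013, 1.0, -0.002], [-0.004, -0.002, -1.0], [-1.0, -0.013, 0.004]] [-0.2   0.68  1.38 -0.01  1.09 -0.19]
clock: 45.85
ee_pos: [0.6164, -0.0067, 0.1753]
orientation: [1.2, 1.218, -1.225]
ft_force: [-1.1, -0.0, -2.7]
gripper_width: 0.0466
t 45.85 tcp [ 0.6164 -0.0067  0.1753] w 0.0466 F [-1.1 -0.  -2.7]
[[-0.017, 1.0, -0.002], [-0.004, -0.002, -1.0], [-1.0, -0.017, 0.004]] [-0.2   0.57  1.27 -0.01  1.32 -0.19]
[  -4.02522044 -112.21016048 -339.49244685]
```

```bash
python3 -m inch '[[[-2,-5,-15],0,-1],[[-2,-10,-30],0,-1],[[-2,-14,-42],0,-1],[[-2,-14,-42],0,-1],[[-2,-14,-42],0,-1],[[-2,-14,-42],0,-1],[[-2,-14,-42],0,-1],[[0,-13,-38],0,-1],[[0,-8,-20],0,-1],[[0,-3,-10],0,-1]]'; python3 -m inch '[[[0,0,0],0,-1],[[0,0,0],0,-1]]'; python3 -c "
from caps import *
s,M=st();print(M.T@(np.array([.504,.332,.0767])-s['ee_pos'])*1000);snap('wrist','w18.png')"
```

```text
clock: 46.85
ee_pos: [0.4944, 0.3335, 0.1787]
orientation: [1.189, 1.234, -1.243]
ft_force: [-0.2, 0.3, -0.7]
gripper_width: 0.0468
clock: 47.05
ee_pos: [0.4932, 0.3342, 0.1771]
orientation: [1.185, 1.235, -1.244]
ft_force: [0.2, 0.1, -1.0]
gripper_width: 0.0468
t 47.05 tcp [0.4932 0.3342 0.1771] w 0.0468 F [ 0.2  0.1 -1. ]
[[-0.042, 0.999, -0.001], [-0.006, -0.001, -1.0], [-0.999, -0.042, 0.006]] [0.39 0.53 1.32 0.01 1.33 0.39]
[99.91188695 15.07664363  1.57449137]
```

View pics/w18.png

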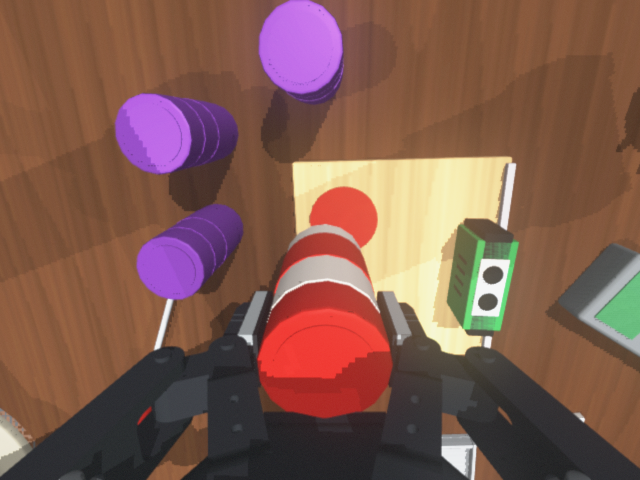

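```bash
python3 -m inch '[[[15,4,0],0,-1],[[25,5,0],0,-1],[[25,3,0],0,-1],[[12,1,0],0,-1],[[5,0,0],0,-1],[[0,0,0],0,-1],[[0,0,0],0,-1]]'; python3 -c "
from caps import *
s,M=st();print(M.T@(np.array([.506,.332,.0767])-s['ee_pos'])*1000)"
```

```text
clock: 47.8
ee_pos: [0.5065, 0.3279, 0.0891]
orientation: [1.191, 1.231, -1.25]
ft_force: [-0.6, 0.3, -1.6]
gripper_width: 0.0465
t 47.8 tcp [0.5065 0.3279 0.0891] w 0.0465 F [-0.6  0.3 -1.6]
[[-0.042, 0.999, -0.01], [-0.006, -0.01, -1.0], [-0.999, -0.042, 0.007]] [0.38 0.64 1.38 0.01 1.16 0.38]
[12.33956297 -0.01277976 -4.14671399]
```

```bash
python3 -m inch '[[[3,0,-3],0,-1],[[4,0,-1],0,-1],[[3,0,0],0,-1],[[0,0,0],0,-1],[[0,0,0],0,-1]]'; python3 -c "
from caps import *
s,M=st();print(M.T@(np.array([.506,.332,.0767])-s['ee_pos'])*1000);snap('wrist','w19.png')"
```

```text
clock: 48.3
ee_pos: [0.507, 0.333, 0.0807]
orientation: [1.194, 1.229, -1.246]
ft_force: [-0.5, 0.2, -2.6]
gripper_width: 0.0465
t 48.3 tcp [0.507  0.333  0.0807] w 0.0465 F [-0.5  0.2 -2.6]
[[-0.038, 0.999, -0.009], [-0.004, -0.009, -1.0], [-0.999, -0.038, 0.005]] [0.38 0.65 1.38 0.01 1.14 0.39]
[ 4.01817235 -0.80777403  0.95396241]
```

View pics/w19.png

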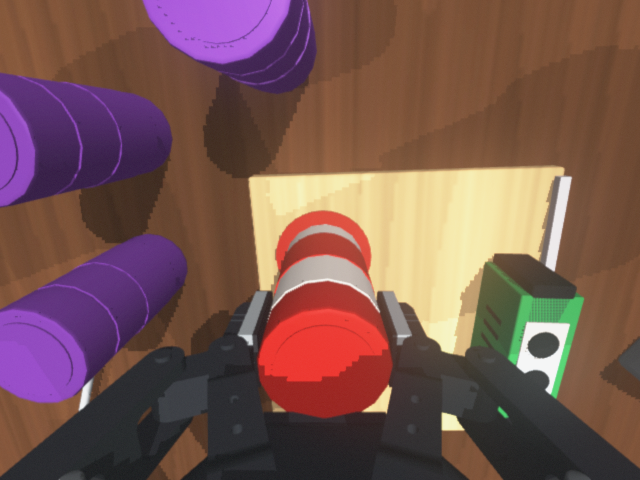

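The red disc's rim spans 276–371 and the jar's foot is centred at 323. Lowering the last few mm.

```bash
python3 -m inch '[[[3,0,0],0,-1],[[3,0,0],0,-1],[[0,0,0],0,-1]]'; python3 -c "
from caps import *
s,M=st()"; python3 -m inch '[[[4,0,0],0,-1],[[4,0,0],0,-1],[[0,0,0],0,-1]]'; python3 -c "
from caps import *
s,M=st()"
```

```text
clock: 48.65
ee_pos: [0.5073, 0.3336, 0.0775]
orientation: [1.197, 1.229, -1.243]
ft_force: [0.4, -0.2, -1.2]
gripper_width: 0.0468
t 48.65 tcp [0.5073 0.3336 0.0775] w 0.0468 F [ 0.4 -0.2 -1.2]
[[-0.036, 0.999, -0.009], [-0.003, -0.009, -1.0], [-0.999, -0.036, 0.003]] [0.38 0.66 1.39 0.01 1.13 0.39]
clock: 48.95
ee_pos: [0.5078, 0.3352, 0.0779]
orientation: [1.201, 1.228, -1.237]
ft_force: [-0.2, -0.7, -2.2]
gripper_width: 0.0472
t 48.95 tcp [0.5078 0.3352 0.0779] w 0.0472 F [-0.2 -0.7 -2.2]
[[-0.03, 1.0, -0.008], [0.001, -0.008, -1.0], [-1.0, -0.031, -0.001]] [0.39 0.66 1.39 0.01 1.13 0.39]
```

```bash
python3 -m inch '[[[0,0,0],0,-0.05],[[0,0,0],0,0.2],[[0,0,0],0,0.5],[[0,0,0],0,1],[[0,0,0],0,1],[[0,0,0],0,1]]'; python3 -m inch '[[[-10,0,0],0,1],[[-25,0,0],0,1],[[-35,0,0],0,1],[[-40,0,0],0,1],[[-15,0,0],0,1],[[0,0,0],0,1],[[0,0,0],0,1]]'; python3 -c "
from caps import *
s,M=st();caps('w20.png');snap('scene','s20.png')
print([(round(d['score'],2),np.round(d['location'],4).tolist()) for d in env.place_of('scene','red_jar_center')])
print(M.T@(np.array([.522,-.0105,.19])-s['ee_pos'])*1000)"
```

```text
clock: 49.55
ee_pos: [0.5077, 0.3349, 0.0764]
orientation: [1.201, 1.228, -1.239]
ft_force: [-0.3, -0.1, -0.2]
gripper_width: 0.0855
clock: 50.25
ee_pos: [0.5116, 0.3346, 0.209]
orientation: [1.201, 1.228, -1.238]
ft_force: [-0.9, 0.9, -0.2]
gripper_width: 0.0854
t 50.25 tcp [0.5116 0.3346 0.209 ] w 0.0854 F [-0.9  0.9 -0.2]
[[-0.031, 0.999, -0.009], [0.001, -0.009, -1.0], [-1.0, -0.031, -0.0]] [0.38 0.54 1.23 0.01 1.41 0.39]
red [320. 240.] 33.6 [505.9 338.  119. ] [506.1 337.5 119. ]
[(0.94, [0.387, 0.4095, 0.0507]), (0.89, [0.5104, 0.3351, 0.0646]), (0.7, [0.4738, 0.456, 0.0514]), (0.68, [0.3844, 0.3176, 0.0544])]
[ 18.51133622  13.9763378  345.04810655]
```

View pics/w20.png

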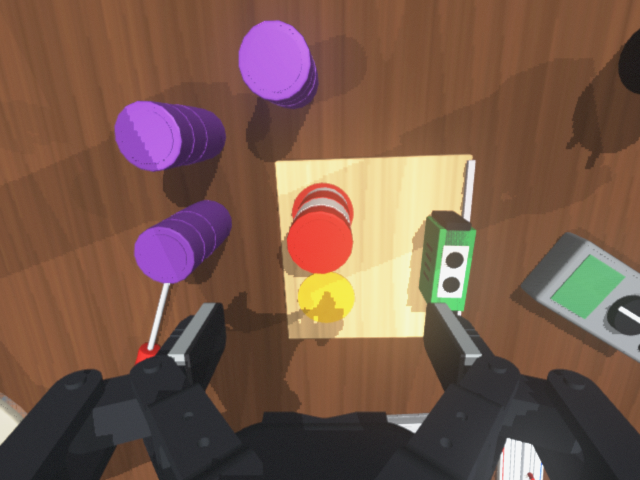

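View pics/s20.png

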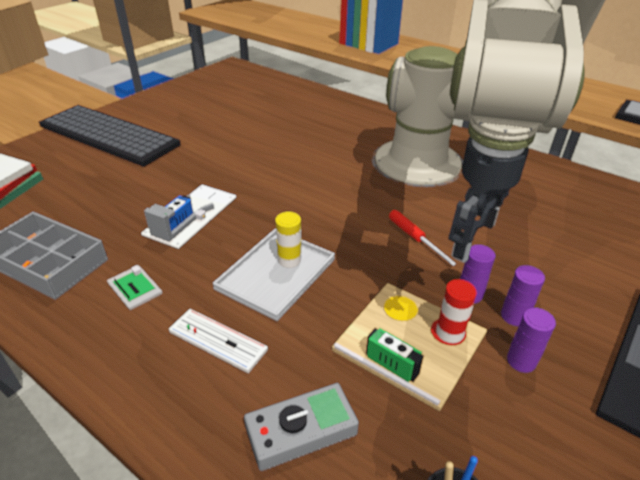

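The red jar stands on its disc, with foot crescents visible at (322,200) in the wrist view. Now yellow.

```bash
python3 -m inch '[[[0,1,12],0,1],[[0,1,24],0,1],[[0,1,24],0,1],[[0,1,24],0,1],[[0,1,24],0,1],[[0,1,24],0,1],[[0,1,24],0,1],[[0,1,24],0,1],[[0,1,24],0,1],[[0,1,24],0,1]]'; python3 -c "
from caps import *
s,M=st();print(M.T@(np.array([.521,-.0105,.19])-s['ee_pos'])*1000)"
```

```text
clock: 51.4
ee_pos: [0.5151, 0.0929, 0.1995]
orientation: [1.188, 1.238, -1.251]
ft_force: [0.4, 0.3, -0.2]
gripper_width: 0.0854
t 51.4 tcp [0.5151 0.0929 0.1995] w 0.0854 F [ 0.4  0.3 -0.2]
[[-0.048, 0.999, -0.007], [-0.004, -0.007, -1.0], [-0.999, -0.048, 0.004]] [-0.04  0.36  1.51 -0.01  1.31 -0.03]
[  9.6163772    7.01227301 103.33181923]
```

```bash
python3 -m inch '[[[0,1,24],0,1],[[0,1,24],0,1],[[0,1,20],0,1],[[0,0,12],0,1],[[0,0,0],0,1],[[0,0,0],0,1],[[0,0,0],0,1]]'; python3 -c "
from caps import *
s,M=st();caps('w21.png',.109);print(M.T@(np.array([.5205,-.0105,.066])-s['ee_pos'])*1000)"
```

```text
clock: 52.1
ee_pos: [0.5142, 0.0051, 0.1961]
orientation: [1.188, 1.242, -1.26]
ft_force: [-0.9, -0.0, 0.5]
gripper_width: 0.0855
t 52.1 tcp [0.5142 0.0051 0.1961] w 0.0855 F [-0.9 -0.   0.5]
[[-0.055, 0.998, -0.011], [-0.003, -0.011, -1.0], [-0.998, -0.055, 0.004]] [-0.21  0.35  1.54 -0.02  1.3  -0.19]
red [72. 74.] 25.8 [352.2 118.5 109. ] [352.2 118.4 109. ]
yel [340. 266.] 31.5 [521.1 -10.6 109. ] [521.1 -10.7 109. ]
[129.61440985  13.64679211  15.07299254]
```

View pics/w21.png

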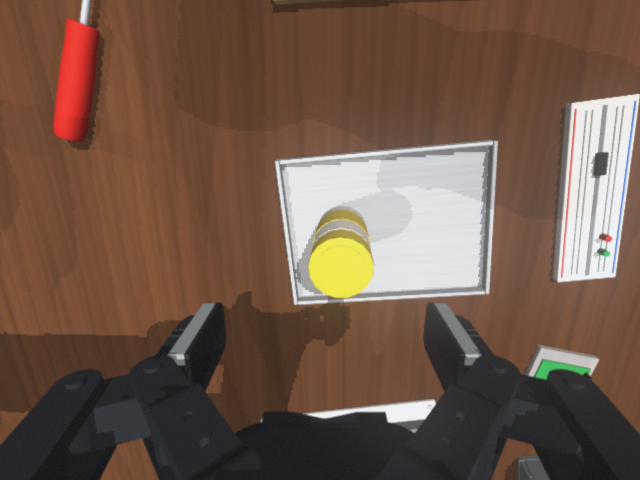

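```bash
python3 -m inch '[[[10,6,8],0,1],[[25,5,5],0,1],[[30,3,0],0,1],[[25,0,0],0,1],[[15,0,0],0,1],[[0,0,0],0,1],[[0,0,0],0,1]]'; python3 -c "
from caps import *
s,M=st();print(M.T@(np.array([.521,-.0107,.066])-s['ee_pos'])*1000)"
```

```text
clock: 52.85
ee_pos: [0.524, -0.008, 0.0837]
orientation: [1.185, 1.243, -1.256]
ft_force: [-1.3, 1.4, 0.7]
gripper_width: 0.0851
t 52.85 tcp [ 0.524  -0.008   0.0837] w 0.0851 F [-1.3  1.4  0.7]
[[-0.055, 0.998, -0.006], [-0.004, -0.006, -1.0], [-0.999, -0.054, 0.004]] [-0.23  0.5   1.64 -0.02  1.05 -0.22]
[17.81577502 -2.06228475  2.60939646]
```

```bash
python3 -m inch '[[[6,-2,2],0,1],[[6,-1,1],0,1],[[4,0,0],0,1],[[2,0,0],0,1],[[0,0,0],0,1],[[0,0,0],0,1]]'; python3 -c "
from caps import *
s,M=st();print(M.T@(np.array([.520,-.0107,.066])-s['ee_pos'])*1000)"
```

```text
clock: 53.45
ee_pos: [0.5211, -0.0117, 0.0666]
orientation: [1.186, 1.24, -1.253]
ft_force: [0.4, 0.4, 0.4]
gripper_width: 0.0856
t 53.45 tcp [ 0.5211 -0.0117  0.0666] w 0.0856 F [0.4 0.4 0.4]
[[-0.05, 0.999, -0.006], [-0.005, -0.006, -1.0], [-0.999, -0.05, 0.005]] [-0.24  0.52  1.66 -0.02  1.01 -0.22]
[ 0.60368741 -1.12542002 -0.98811166]
```

```bash
python3 -m inch '[[[0,-1,-1],0,1],[[0,0,0],0,0],[[0,0,0],0,-0.5],[[0,0,0],0,-1],[[0,0,0],0,-1],[[0,0,0],0,-1],[[0,0,0],0,-1],[[0,0,0],0,-1]]'; python3 -c "
from caps import *
s,M=st()"; python3 -m inch '[[[-10,0,0],0,-1],[[-25,0,0],0,-1],[[-30,0,0],0,-1],[[-30,0,0],0,-1],[[-10,0,0],0,-1],[[0,0,0],0,-1],[[0,0,0],0,-1]]'; python3 -c "
from caps import *
s,M=st();print(M.T@(np.array([.509,.239,.18])-s['ee_pos'])*1000)"
```

```text
clock: 54.25
ee_pos: [0.5209, -0.0106, 0.0676]
orientation: [1.187, 1.237, -1.251]
ft_force: [0.7, -0.1, 0.6]
gripper_width: 0.0468
t 54.25 tcp [ 0.5209 -0.0106  0.0676] w 0.0468 F [ 0.7 -0.1  0.6]
[[-0.048, 0.999, -0.006], [-0.005, -0.006, -1.0], [-0.999, -0.047, 0.006]] [-0.24  0.52  1.66 -0.02  1.   -0.22]
clock: 54.95
ee_pos: [0.5244, -0.0097, 0.1759]
orientation: [1.185, 1.243, -1.254]
ft_force: [0.5, -0.0, -1.9]
gripper_width: 0.0469
t 54.95 tcp [ 0.5244 -0.0097  0.1759] w 0.0469 F [ 0.5 -0.  -1.9]
[[-0.053, 0.999, -0.006], [-0.004, -0.006, -1.0], [-0.999, -0.053, 0.004]] [-0.23  0.39  1.54 -0.02  1.26 -0.22]
[  -4.24313273  -17.01918229 -248.56173901]
```

```bash
python3 -m inch '[[[-2,-1,-12],0,-1],[[-2,-2,-25],0,-1],[[-2,-2,-32],0,-1],[[-2,-2,-32],0,-1],[[-2,-2,-32],0,-1],[[-1,-2,-32],0,-1],[[0,-2,-30],0,-1],[[0,-2,-25],0,-1],[[0,0,-14],0,-1],[[0,0,0],0,-1]]'; python3 -m inch '[[[0,0,0],0,-1],[[0,0,0],0,-1]]'; python3 -c "
from caps import *
s,M=st();snap('wrist','w22.png');print(M.T@(np.array([.509,.239,.0776])-s['ee_pos'])*1000)"
```

```text
clock: 55.95
ee_pos: [0.5037, 0.2392, 0.1758]
orientation: [1.174, 1.259, -1.271]
ft_force: [-0.6, -0.0, -2.4]
gripper_width: 0.0467
clock: 56.15
ee_pos: [0.5034, 0.2382, 0.1749]
orientation: [1.173, 1.259, -1.273]
ft_force: [0.1, -0.1, -2.0]
gripper_width: 0.0471
t 56.15 tcp [0.5034 0.2382 0.1749] w 0.0471 F [ 0.1 -0.1 -2. ]
[[-0.077, 0.997, -0.006], [-0.004, -0.007, -1.0], [-0.997, -0.077, 0.005]] [0.23 0.47 1.42 0.01 1.32 0.23]
[96.53073243 13.04766352 -1.30950651]
```

View pics/w22.png

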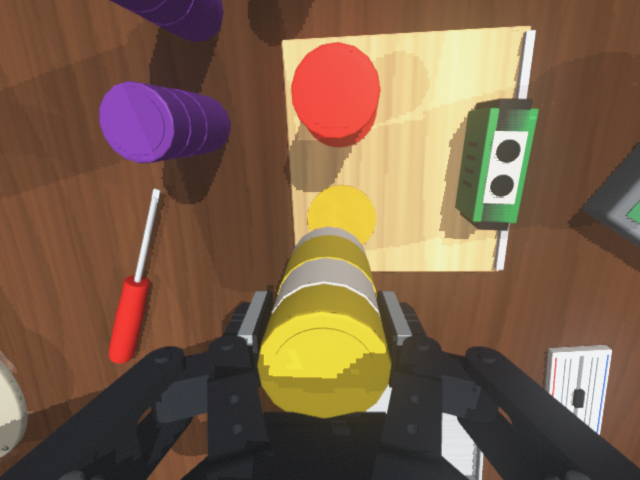

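```bash
python3 -m inch '[[[12,3,0],0,-1],[[24,4,0],0,-1],[[25,4,0],0,-1],[[14,2,0],0,-1],[[5,0,0],0,-1],[[0,0,0],0,-1],[[0,0,0],0,-1]]'; python3 -c "
from caps import *
s,M=st();snap('wrist','w23.png');print(M.T@(np.array([.510,.239,.0776])-s['ee_pos'])*1000)"
```

```text
clock: 56.9
ee_pos: [0.5119, 0.2332, 0.0887]
orientation: [1.178, 1.256, -1.278]
ft_force: [0.3, -0.1, -2.3]
gripper_width: 0.0469
t 56.9 tcp [0.5119 0.2332 0.0887] w 0.0469 F [ 0.3 -0.1 -2.3]
[[-0.077, 0.997, -0.013], [-0.004, -0.013, -1.0], [-0.997, -0.077, 0.005]] [0.21 0.58 1.5  0.01 1.14 0.22]
[11.16056755 -1.1336117  -5.84807329]
```

View pics/w23.png

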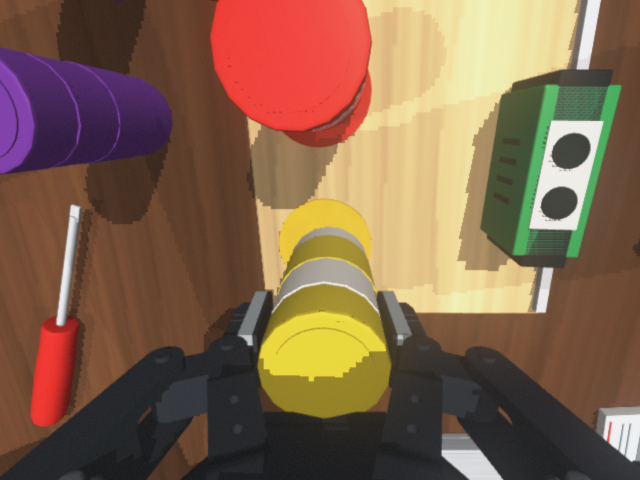

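```bash
python3 -m inch '[[[2,0,-3],0,-1],[[3,0,-2],0,-1],[[2,0,-1],0,-1],[[0,0,0],0,-1],[[0,0,0],0,-1]]'; python3 -c "
from caps import *
s,M=st();snap('wrist','w24.png');print(M.T@(np.array([.510,.239,.0776])-s['ee_pos'])*1000)"
```

```text
clock: 57.45
ee_pos: [0.5122, 0.2402, 0.0831]
orientation: [1.18, 1.254, -1.274]
ft_force: [-0.3, -0.3, -1.7]
gripper_width: 0.0469
t 57.45 tcp [0.5122 0.2402 0.0831] w 0.0469 F [-0.3 -0.3 -1.7]
[[-0.073, 0.997, -0.013], [-0.004, -0.013, -1.0], [-0.997, -0.073, 0.004]] [0.23 0.59 1.49 0.01 1.13 0.23]
[ 5.66518726 -1.80617776  1.22158323]
```

View pics/w24.png

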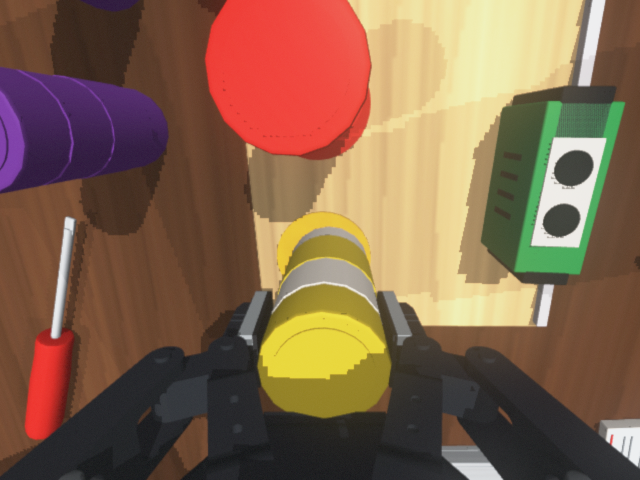

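```bash
python3 -m inch '[[[3,-1,0],0,-1],[[3,0,0],0,-1],[[0,0,0],0,-1]]'; python3 -c "
from caps import *
s,M=st()"; python3 -m inch '[[[4,0,0],0,-1],[[4,0,0],0,-1],[[0,0,0],0,-1]]'; python3 -c "
from caps import *
s,M=st()"
```

```text
clock: 57.8
ee_pos: [0.511, 0.2403, 0.0781]
orientation: [1.181, 1.253, -1.273]
ft_force: [-0.6, -0.8, 0.3]
gripper_width: 0.0471
t 57.8 tcp [0.511  0.2403 0.0781] w 0.0471 F [-0.6 -0.8  0.3]
[[-0.072, 0.997, -0.013], [-0.003, -0.013, -1.0], [-0.997, -0.072, 0.004]] [0.23 0.59 1.5  0.01 1.12 0.23]
clock: 58.1
ee_pos: [0.5126, 0.2413, 0.0786]
orientation: [1.186, 1.249, -1.266]
ft_force: [0.1, -1.1, -2.5]
gripper_width: 0.0467
t 58.1 tcp [0.5126 0.2413 0.0786] w 0.0467 F [ 0.1 -1.1 -2.5]
[[-0.064, 0.998, -0.012], [-0.001, -0.012, -1.0], [-0.998, -0.064, 0.002]] [0.23 0.59 1.5  0.01 1.11 0.23]
```

```bash
python3 -m inch '[[[0,-1,0],0,-1],[[0,0,0],0,-0.05],[[0,0,0],0,0.15],[[0,0,0],0,0.4],[[0,0,0],0,1],[[0,0,0],0,1],[[0,0,0],0,1]]'; python3 -m inch '[[[-10,0,0],0,1],[[-25,-2,0],0,1],[[-35,-2,0],0,1],[[-40,-2,0],0,1],[[-15,0,0],0,1],[[0,0,0],0,1],[[0,0,0],0,1]]'; python3 -c "
from caps import *
s,M=st();caps('w25.png');snap('scene','s25.png')
for t in ('red_jar_center','yellow_jar_center','sensor_center','spare_center','red_spot','yellow_spot'):print(t,[(round(d['score'],2),np.round(d['location'],4).tolist()) for d in env.place_of('scene',t)])"
```

```text
clock: 58.8
ee_pos: [0.5114, 0.2411, 0.0775]
orientation: [1.186, 1.249, -1.266]
ft_force: [0.6, -0.2, -0.4]
gripper_width: 0.0852
clock: 59.5
ee_pos: [0.5134, 0.2412, 0.2107]
orientation: [1.187, 1.248, -1.265]
ft_force: [0.6, 0.6, -0.8]
gripper_width: 0.0854
t 59.5 tcp [0.5134 0.2412 0.2107] w 0.0854 F [ 0.6  0.6 -0.8]
[[-0.063, 0.998, -0.012], [-0.001, -0.012, -1.0], [-0.998, -0.063, 0.002]] [0.23 0.45 1.35 0.01 1.4  0.24]
red [323. 102.] 41.5 [508.5 335.8 119. ] [506.5 335.5 119. ]
yel [327. 243.] 33.5 [509.8 241.8 119. ] [510.1 240.9 119. ]
red_jar_center [(0.94, [0.3859, 0.3188, 0.0562]), (0.77, [0.4742, 0.4559, 0.0504]), (0.68, [0.3847, 0.4103, 0.0494]), (0.62, [0.5054, 0.334, 0.0624]), (0.38, [0.6223, 0.2918, 0.0393])]
yellow_jar_center [(0.84, [0.5074, 0.24, 0.0641])]
sensor_center [(0.17, [0.5083, 0.3299, 0.0103])]
spare_center [(0.84, [0.6226, 0.2906, 0.0402])]
red_spot [(0.65, [0.5114, 0.3262, 0.0117])]
yellow_spot [(0.64, [0.5074, 0.2369, 0.0081])]
```

View pics/w25.png

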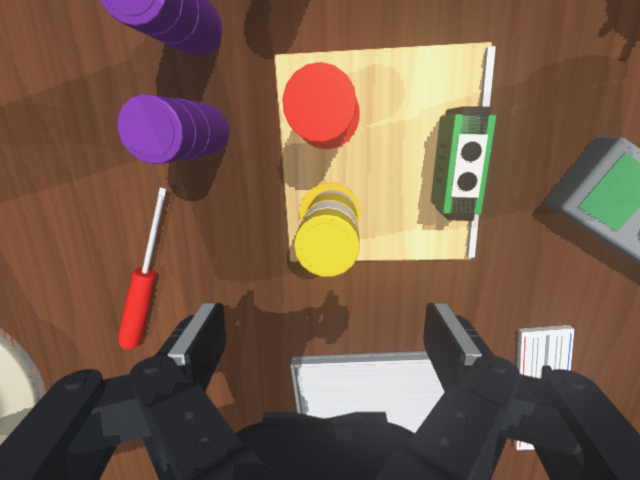

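View pics/s25.png

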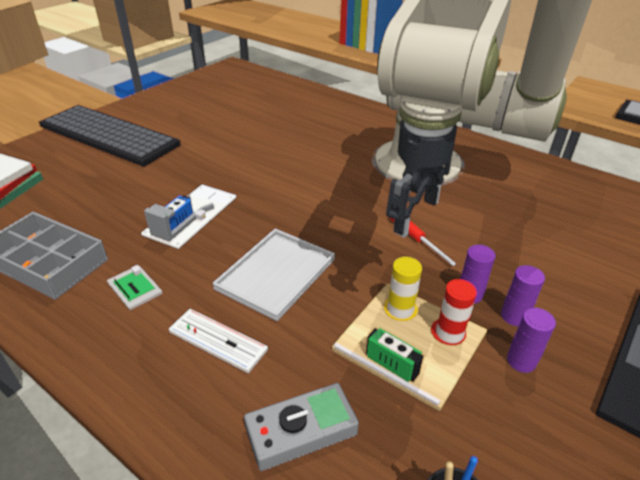

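Both jars stand on their discs: red cap (320,102), yellow cap (327,243). I'll move the arm clear and do a final check with the top camera against the first picture.

```bash
python3 -m inch '[[[-30,0,0],0,1],[[-30,0,10],0,1],[[0,-30,35],0,1],[[0,-30,35],0,1],[[0,-20,40],0,1],[[0,0,40],0,1],[[0,0,30],0,1],[[0,0,15],0,1],[[0,0,0],0,1],[[0,0,0],0,1]]'; python3 -c "
from h import *
s,M=st();im=snap('top','t26.png');a=cv2.imread('pics/top0.png');b=cv2.imread('pics/t26.png')
cv2.imwrite('pics/cmp.png',np.hstack([cv2.resize(x[165:275,160:280],None,fx=3.3,fy=3.3,interpolation=2) for x in (a,b)]))
for t in ('red_jar_center','yellow_jar_center','spare_center','sensor_center','dock_home'):print(t,[(round(d['score'],2),np.round(d['location'],4).tolist()) for d in env.place_of('top',t)])
im=snap('scene','s26.png');cv2.imwrite('pics/s26c.png',cv2.resize(im[150:260,120:260,::-1],None,fx=5,fy=5,interpolation=2))"
```

```text
clock: 60.9
ee_pos: [0.4316, 0.031, 0.2763]
orientation: [1.184, 1.249, -1.267]
ft_force: [0.4, -0.6, -0.1]
gripper_width: 0.0854
t 60.9 tcp [0.4316 0.031  0.2763] w 0.0854 F [ 0.4 -0.6 -0.1]
[[-0.065, 0.998, -0.011], [-0.003, -0.012, -1.0], [-0.998, -0.065, 0.003]] [-0.19  0.11  1.63 -0.01  1.46 -0.18]
red_jar_center [(0.92, [0.5071, 0.3348, 0.0678]), (0.81, [0.3842, 0.3201, 0.0522]), (0.78, [0.4752, 0.4561, 0.0577]), (0.78, [0.3832, 0.4115, 0.0531])]
yellow_jar_center [(0.9, [0.5088, 0.2417, 0.0676])]
spare_center [(0.62, [0.6207, 0.2872, 0.034])]
sensor_center [(0.56, [0.5834, -0.2856, 0.0267])]
dock_home [(0.61, [0.5834, -0.2856, 0.0317])]
```

View pics/cmp.png

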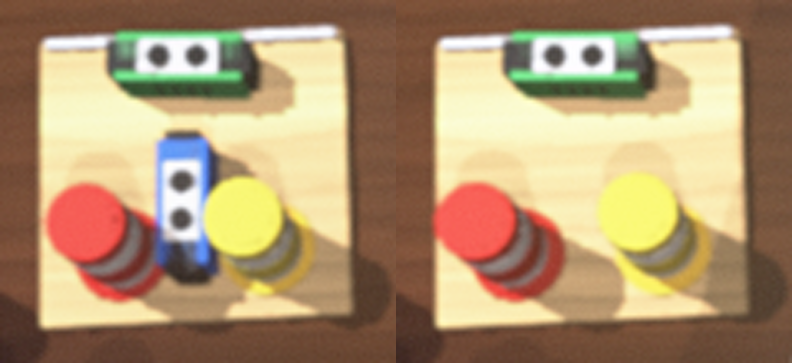

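View pics/s26c.png

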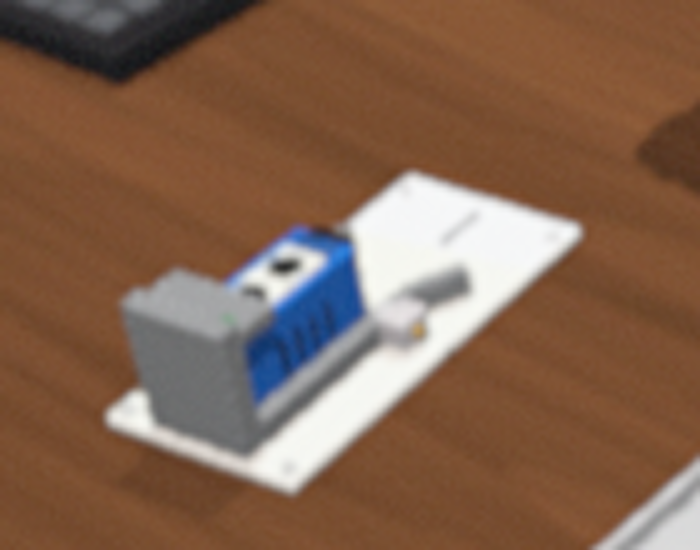

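```bash
python3 -c "
from h import *
st();print(env.job_done())"
```

```text
t 61.25 tcp [0.4316 0.0313 0.2763] w 0.0858 F [-0.5 -0.7 -0.8]
[[-0.065, 0.998, -0.01], [-0.003, -0.01, -1.0], [-0.998, -0.065, 0.003]] [-0.19  0.11  1.63 -0.02  1.46 -0.18]
the job is handed in; nothing more can be done
None
```

The job is done and handed in at about 61 s of the 118 s allowed; no verdict was reported. I moved both jars upright into the tray, pushed the blue module home in the cradle and let go, then put each jar back on its own disc.

**Blue module:** its centre sits about 0.3 mm from the seated point along the cradle and about 1 mm off the centre line. The balls are out behind the blue part. The last scene picture shows it unchanged after the jars went back.

**Jars:** both stand upright, with red about 5 mm and yellow about 5 mm from their disc centres; the limit is 12 mm. In the top view they shifted only 3–5 mm from where they started.

**Green spare:** it looks unmoved (compared by eye with the first top picture). The three purple jars were not touched.

**What went less well:**
- **Tool tilt:** it built up to about 0.1 rad along the way. I corrected it by pressing the shut fingers (about 35–40 N) against the back of the fixed dock stop.
- **Yellow jar release:** the tilt came back to about 0.06 rad when I let go of the yellow jar, but it settled flat.
- **Wrist force:** it did not reliably show light contact, so I judged touch-down by height.
- **Network checks:** they agreed to within about 5 mm. The exception was one low-score (0.17) blue-module report in the wrong place, which I ignored because the pictures contradicted it.

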